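# Pack the last carton, shut the case and snap its catch

### The arm

A 6-joint arm with a two-finger parallel gripper is mounted at the origin on the work surface. World frame = base frame: x ahead of the robot, y to its left, z up, the work surface at z = 0. Lengths are in mm, angles in degrees, forces in N, time in s.
With the tool pointing down it reaches from about 325 to 775 mm from the base axis. Payload 5.5 kg.
Tool frame: the origin (TCP) lies midway between the tips of the shut fingers; the grasp point (between the pads) lies 19 mm behind it (r.grip_depth is the z of the grasp point in the tool frame, in mm); z points along the fingers, y is the line along which they close (so a half turn about z gives the same grasp; the last joint's range is limited). The gripper opens to 88 mm and grips with 3 to 60 N. Pads are 20 mm wide; open, the fingers measure 115 mm over their backs; the gripper's body (75 mm by 178 mm) begins 61 mm behind the grasp point.
Start: joints at [-73.321, 5.22, 70.514, -0, 104.267, -3.249], TCP at [204.498, -564.089, 222.631] pointing down, gripper open.
Joint ranges: [-164.24, 164.24], [-49.07, 125.15], [9.68, 141.18], [-86.29, 266.29], [3.28, 154.24], [-151.56, 151.56]. Speed limits (degrees/s): [147.25, 147.25, 172.46, 180, 180, 180].

### API

Orientations are given as [roll, pitch, yaw] about the fixed x, y, z axes, in that order (R = Rz(yaw) Ry(pitch) Rx(roll)).
In Python, from rig import r gives the robot as it stands. The module is installed in compiled form; this text tells all that it offers.
- The arm moves only by the shell command python3 -m crank 'ROWS' [FORCE]. ROWS is JSON, a list of rows, each an object of numbers: "fingers": the gripper's target within -1 to 1 (fully open at 1, half-way at 0, shut at -1); "x", "y", "z": the shift along the tool's x, y, z in mm; "roll": the turn about the tool's z in degrees. A call has exactly 10 rows; each row shifts and turns the commanded pose from where the row before left it, along the tool's axes as they then stand; what a row does not reach is not made up. A row lasts 1/12 s, in which the tool goes at most 41.7 mm and 7.16 degrees, less where a joint would pass 70% of its speed; a pose out of reach is approached as far as the arm can. A call is refused whole if a number of a shift passes 41.7 or a number of a turn 7.16, either way. A call with a gripper value outside its range is refused whole. The fingers move at their own pace and stop on an object; FORCE is the grip in N (left out, the last holds). Time passes only in rows, so rows that do not move let the fingers close, or fill a call up. It gives the time, the measured TCP pose, the force, the opening and the grip force at its end, in the units of the state.
- r.state(): the state, without advancing time (a new reading comes with each control period).
- r.read_camera(name): name is "side" or "top" or "wrist"; returns the picture (384x512x3 uint8, red, green, blue); there is no depth.
- r.calibration(name): a dict with "camera_matrix" (3x3 intrinsics, pixels), "position" and "attitude" of the camera in the world; the wrist camera has in their place "tool_from_camera" (4x4, takes a point from camera to tool coordinates, whose origin is the TCP and whose axes are the flange's). Camera axes: x right, y up, looking along -z (the intrinsics and any distortion apply to the point x, -y, -z); pixel columns grow to the right and rows downward; lengths in mm; the calibration is good to about 2 mm. A picture is of the moment at which its call begins: read the wrist's pose just before it. calibration takes no time and is no camera call.
- r.job_done(): hands the job in; it is judged then, once.
Trained networks look in the newest picture that a camera, given by its name, has taken for a name from the list of things; names that differ only in an ending like _2 or _b are one class to them, and where a whole thing is asked for, a point or a joint stands for the part that bears it (a point fixed in the world has none). Each returns a list of dicts, best first, with "confidence" (0 to 1); they miss things now and then, are a little off and sometimes report something else, mostly with a low value. They report only what shows in the picture. A call takes as long as a camera call. They do not tell look-alikes from the thing itself.
- r.outline_of(camera, thing): "pixels" (384x512 bool, what is visible of it).
- r.mark_of(camera, thing): "point" ([x, y, z] in mm, in the coordinates of the camera as it stood for that picture, good to about 4 mm: a listed point, or the origin of a listed thing).
The state is a dict: "clock": time; "joint_pos": joint angles; "qvel": joint speeds; "joint_efforts": joint torques, N m; "eef_pos": TCP position; "ee_rot": TCP orientation; "contact_force": force on the tool from outside, world axes, zero at the start; "torque": the same for the moment, N m; "finger_gap": finger opening in mm; "grasp_force": force on a finger pad.
Only numpy, scipy, OpenCV 4.12 (cv2) and the standard library are available. Lean on these libraries where they do the work, as an engineer would, in place of code of your own. Each camera call takes 0.05 s, during which the arm holds its last target. There are 200 camera calls.

### The job

Lower the yellow-banded carton from the bench into the free middle pocket of the blue case on its sloping rest, letting go only once it is well down in the pocket, so that it stands fully home like the two beside it. Then swing the sprung lid over and press its front edge down until the red catch snaps over it and holds it shut. Leave everything else on the bench where it is.

Things in the scene. Friction and masses are not known exactly. Their poses are not given: they have to be found in the camera images.
- carton: The carton to pack: white card with a yellow band and top, 60 (its x) x 40 (its y) x 75 (its z, up) mm, about 0.16 kg, standing upright and loose on the bench. Origin at the centre of its underside. Two more yellow-banded ones are already in the case, others in a red bin at the back: those are not to be handled.
- stand: Grey packing rest fixed to the bench, standing and turned differently each time; its top slopes down towards its front (-x, the robot's side) and carries the case, which therefore leans 27 degrees. Origin on the bench under the middle of the case, z up.
- tray: Blue lower half of the case, fixed on the sloping rest: 160 (x) x 270 (y) mm outside, walls 5 mm, rim 45 mm above its underside. Origin at the centre of its underside; x runs up the slope from the front to the hinge, y to the left along the case, z square to its floor (up, leaning 27 degrees towards the front).
- bay (a point): Centre of the floor of the free middle pocket, 5 mm above the tray's origin; axes as the tray's. The pocket in the black insert is 68 (x) x 48 (y) mm, 25 mm deep, edges chamfered; the carton stands in it with its x along this x (either way round). The rim is 40 mm above this floor; the packed cartons at both y sides leave 48 mm free beside the carton, their tops are 75 mm above the floor.
- hinge (a point): Middle of the lid's hinge line, on the far, upper rim of the tray: 80 mm along x and 40 mm along z from the pocket floor centre. Axes as the tray's; the hinge line runs along y.
- lid (a joint): Angle of the lid, rad: 0 shut, 1.57 square to the rim plane, opening upward and away from the front. A light hinge spring holds it open at about 1.45 to 1.85 and lifts it again if let go unlatched: pushing it round takes 1 to 6 N at its front edge, snapping it past the catch about 8 to 12 N. Latched, it rests below 0.03 even with nothing pressing it.
- lid_tongue (a point): Outer face of the small blue tongue (12 mm long, 34 mm wide) in the middle of the lid's front edge, 166 mm from the hinge line; moves with the lid. The lid is a clear dome with a blue frame, 160 mm from hinge to front edge, 270 mm wide; its flat outer top is parallel to the rim plane when shut, 49 mm above it.
- catch (a joint): How far the red spring catch in the middle of the case's front is pushed outwards (down the slope, towards the robot), in m: 0 at home, 0.012 at most. The lid's tongue pushes it out by about 0.008 on the way down and it springs back to 0 over the tongue with a click.
- catch_nose (a point): Tip of the red catch's sloping nose, just outside the middle of the front rim; the catch is 26 mm wide, stands about 27 mm above the rim, in front of the lid's front edge.
- carton_blue: A carton of the same make and size with a blue band, standing loose on the bench; to be left alone. Origin at the centre of its underside.
- carton_green: The same with a green band; to be left alone.
- tape_roll: Loose roll of brown tape lying flat, 90 mm across, 48 mm high; to be left alone. Origin at the centre of its underside.
- marker: Loose black and red marker pen lying along its x, 130 mm long, 15 mm thick; to be left alone.
- knife: Loose orange carton knife lying along its x, 145 mm long, 15 mm high; to be left alone.
Things that resemble listed ones, but are neither listed nor needed, are in the scene too. Leave any purple look-alike of the carton alone.

How it is judged:
By the outcome, as a careful person would: the job done as asked, in the order asked, and still so for the second after the job is handed in, with the robot touching nothing.
It also fails if it takes over 64 s, if anything falls off the work surface, if the arm or the gripper's body presses on something with over 40 N, if the wrist force passes 120 N, or if a joint passes its speed limit or range.

## Working session

There is one attempt and no reset: what is moved stays moved. The work goes in short steps, Python scripts to look and compute and a shell command to move; the robot and the scene stay as the last step left them, time stands still between calls to the robot, and variables do not carry over. Pictures are saved under pics/ and viewed, at most 10 in all, crops included, and the job is handed in when it is done.

```bash
mkdir -p pics
cat > h.py <<'E'
import numpy as np, cv2
from rig import r
from scipy.spatial.transform import Rotation as R
def rot(a): return R.from_euler('xyz',a,degrees=True).as_matrix()
def cam(name,st=None):
    c=r.calibration(name)
    if name=='wrist':
        T=np.array(c['tool_from_camera']); st=st or r.state()
        W=np.eye(4);W[:3,:3]=rot(st['ee_rot']);W[:3,3]=st['eef_pos']
        return np.array(c['camera_matrix']),W@T
    a=np.array(c['attitude']); 
    W=np.eye(4);W[:3,:3]=rot(a) if a.shape==(3,) else a;W[:3,3]=c['position']
    return np.array(c['camera_matrix']),W
def proj(name,P,C=None):
    K,W=C or cam(name); p=(np.atleast_2d(P)-W[:3,3])@W[:3,:3]
    q=np.c_[p[:,0],-p[:,1],-p[:,2]]@K.T
    return q[:,:2]/q[:,2:]
def marks(name,things,C=None):
    K,W=C or cam(name)
    for t in things:
        for m in r.mark_of(name,t)[:4]:
            p=W[:3,:3]@np.array(m['point'])+W[:3,3]
            print(name,t,round(m['confidence'],2),p.round(1),proj(name,p,(K,W)).round(0)[0])
def snap(name,f):
    im=r.read_camera(name); cv2.imwrite(f'pics/{f}.png',im[:,:,::-1]); return im
E
python3 - <<'E'
from h import *
print(r.state()); 
for n in ('side','top','wrist'): print(r.calibration(n))
a=snap('side','side0');b=snap('top','top0')
cv2.imwrite('pics/both.png',cv2.resize(np.vstack([a,b]),None,fx=.78,fy=.78)[:,:,::-1])
for n in('side','top'): marks(n,['carton','stand','tray','bay','hinge','lid_tongue','catch_nose'])
E
```

```text
{'clock': 0.0, 'joint_pos': array([-7.33213852e+01,  5.26229935e+00,  7.05800477e+01,  2.78885918e-04,
        1.04265264e+02, -3.24877094e+00]), 'qvel': array([ 0.0445144 , -0.0542978 , -0.02356206,  0.04921054, -0.09442931,
        0.01252661]), 'joint_efforts': array([-1.07880354e-03, -4.46449721e+01, -4.06450903e+01,  6.96671382e-02,
        2.91272812e-02, -1.41359037e-04]), 'eef_pos': array([ 204.41544361, -563.80585927,  221.53337348]), 'ee_rot': array([-1.79892577e+02, -6.36843468e-03,  1.99274482e+01]), 'contact_force': array([-0.00091681, -0.40916931, -0.23403092]), 'torque': array([-0.01232638,  0.00712995,  0.03101173]), 'grasp_force': 0.0, 'finger_gap': 88.03369793101488}
{'camera_matrix': array([[480.8992462 ,   0.        , 250.7006634 ],
       [  0.        , 480.8992462 , 193.24624644],
       [  0.        ,   0.        ,   1.        ]]), 'position': array([-364.09817004, -996.71861181,  859.74426202]), 'attitude': array([ 61.21805797,  -0.68104537, -41.43289554])}
{'camera_matrix': array([[491.21142287,   0.        , 255.23062161],
       [  0.        , 491.21142287,
[... 1005 characters left out ...]
24.]
side tray 0.83 [522.8  23.9  64.9] [245. 207.]
side bay 0.72 [523.3  25.8  69.6] [244. 206.]
side catch_nose 0.39 [425.4  31.6  68. ] [220. 216.]
top carton 0.77 [ 4.153e+02 -3.740e+02  2.000e-01] [357. 230.]
top carton 0.7 [ 331.2 -446.4   -4.7] [378. 254.]
top carton 0.53 [ 518.4 -373.1   -0.6] [356. 201.]
top stand 0.86 [530.7  24.4   2.2] [243. 197.]
top tray 0.96 [528.5  27.4  63.9] [241. 195.]
top bay 0.88 [520.9  25.7  64.6] [242. 198.]
top hinge 0.9 [579.   23.6 146.5] [242. 177.]
top hinge 0.52 [525.4  25.6  65.9] [242. 196.]
top lid_tongue 0.57 [547.2  28.  307.5] [239. 178.]
top catch_nose 0.5 [425.1  36.4  71.6] [238. 226.]
top catch_nose 0.26 [529.7  25.    1.6] [243. 197.]
```

View pics/both.png

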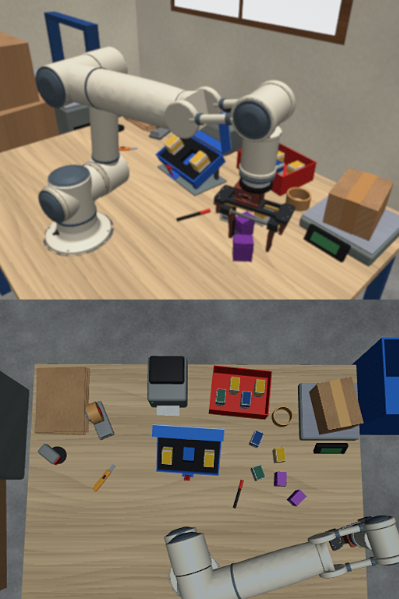

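Run:
```python
import cv2
a=cv2.imread('pics/side0.png');b=cv2.imread('pics/top0.png')
c=cv2.resize(a[210:380,230:430],(800,300*680//300),interpolation=3)
cv2.imwrite('pics/crops.png',cv2.hconcat([cv2.resize(a[240:360,270:370],(400,480),interpolation=3),cv2.resize(b[180:280,320:403],(398,480),interpolation=3)]))
```

```text
(no output)
```

View pics/crops.png

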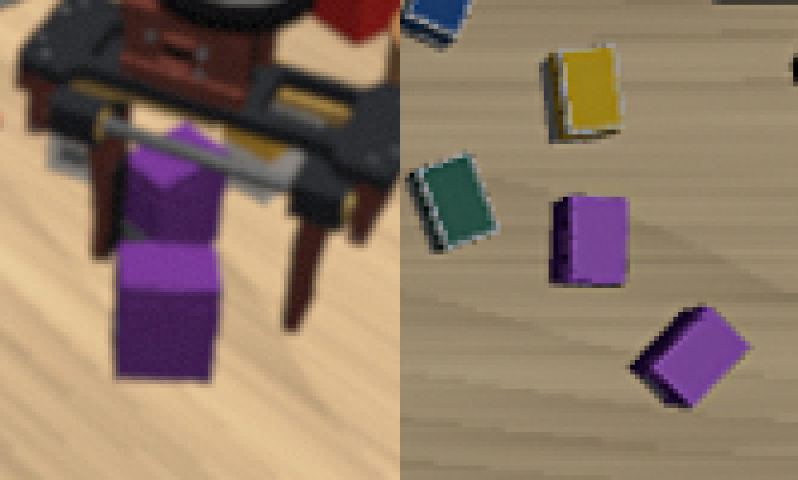

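The side view shows the gripper above two purple decoys at (310,330) and (312,300). The top view shows the yellow carton at about (356,201), the case at (242,197) with its lid standing open, and the catch at (238,226). Next I'll measure the yaws.

```bash
cat >> h.py <<'E'
def unproj(name,px,z,C=None):
    K,W=C or cam(name); px=np.atleast_2d(px)
    d=np.c_[(px-K[:2,2])/[K[0,0],K[1,1]],np.ones(len(px))]*[1,-1,-1]
    d=d@W[:3,:3].T; return W[:3,3]+d*((z-W[2,3])/d[:,2])[:,None]
E
python3 - <<'E'
from h import *
b=cv2.imread('pics/top0.png'); h=cv2.cvtColor(b,cv2.COLOR_BGR2HSV)
m=((h[:,:,0]>18)&(h[:,:,0]<32)&(h[:,:,1]>170)&(h[:,:,2]>90)).astype(np.uint8)
n,l,s,c=cv2.connectedComponentsWithStats(m)
for i in range(1,n):
    if s[i,4]<40: continue
    ys,xs=np.nonzero(l==i)
    z=75 if c[i,0]>330 else 64+5*.891+75*.891
    P=unproj('top',np.c_[xs,ys].astype(float),z)[:,:2].astype(np.float32)
    print(c[i].round(1),s[i,4],cv2.minAreaRect(P))
K,W=cam('top')
r.read_camera('top')
for t in ['lid','catch','carton_blue','carton_green','tape_roll','tray']: marks('top',[t])
o=r.outline_of('top','tray')[0]['pixels']; ys,xs=np.nonzero(o)
print(xs.min(),xs.max(),ys.min(),ys.max())
# front edge: lowest row per column
cols=[x for x in range(xs.min()+5,xs.max()-5) if abs(x-239)>10]
px=np.array([[x,ys[xs==x].max()+.5] for x in cols],float)
P=unproj('top',px,70)[:,:2]; k=np.polyfit(P[:,1],P[:,0],1); print('front edge dx/dy',k)
k=np.median(P[:,0]-np.polyval(k,P[:,1]));
E
```

```text
[300.8 107.2] 133 ((815.1404418945312, -170.52655029296875), (29.742877960205078, 50.57434844970703), 84.505615234375)
[333.4 110.4] 133 ((823.3678588867188, -289.2152404785156), (33.176658630371094, 51.37738800048828), 84.321533203125)
[359.5 197.8] 144 ((519.937255859375, -371.0807800292969), (51.59162902832031, 31.889041900634766), 5.790503978729248)
[213.2 202.3] 151 ((495.98565673828125, 115.770263671875), (49.23046875, 29.25401496887207), 0.6598853468894958)
[267.4 205.8] 150 ((484.9425048828125, -61.07054901123047), (52.127933502197266, 32.4230842590332), 0.01559943426400423)
[126.6 236.2] 65 ((386.9169006347656, 395.18096923828125), (14.283611297607422, 56.31776428222656), 52.53172302246094)Traceback (most recent call last):
  File "<stdin>", line 13, in <module>
  File "h.py", line 21, in marks
    for m in r.mark_of(name,t)[:4]:
             ~~~~~~~~~^^^^^^^^
ValueError: it knows: bay, carton, carton_blue, carton_green, catch_nose, hinge, knife, lid_tongue, marker, stand, tape_roll, tray
```

```bash
cat >> h.py <<'E'
def go(p,yaw=None):
    """tool-axes shift to world TCP p (from now), then roll"""
    s=r.state(); M=rot(s['ee_rot']); y0=s['ee_rot'][2]
    print('t',round(s['clock'],2),'at',s['eef_pos'].round(1),s['ee_rot'].round(2),'F',s['contact_force'].round(1),'gap',round(s['finger_gap'],1),round(s['grasp_force'],1))
    print('shift',(M.T@(np.array(p)-s['eef_pos'])).round(1), 'roll', None if yaw is None else round(-((yaw-y0+180)%360-180),1))
E
A='{"x":36.2,"y":-7.4}'
python3 -m crank '[{"x":36.2,"y":-7.4},{"x":36.2,"y":-7.4},{"x":36.2,"y":-7.4},{"x":36.2,"y":-7.4},{"x":36.2,"y":-7.4},{"x":36.2,"y":-7.4},{"x":36.2,"y":-7.4},{"x":36.2,"y":-7.4},{"x":36.2,"y":-7.4},{"x":36.2,"y":-7.4}]' 10
python3 -m crank '[{"roll":-7},{"roll":-7},{"roll":-7},{"roll":-7},{"roll":-7},{"roll":-7},{"roll":-7},{"roll":-7},{"roll":-7},{"roll":-7}]'
python3 -m crank '[{"roll":-7},{"roll":-7},{"roll":-7},{"roll":-7},{"roll":-7},{"roll":-7},{"roll":-7},{"roll":-7},{"roll":-7},{"roll":-7}]'
python3 -m crank '[{"roll":-7},{"roll":-7},{"roll":-7},{"roll":-4.5},{},{},{},{},{},{}]'
python3 - <<'E'
from h import *
go([519,-371,140],-174.2)
C=cam('wrist'); snap('wrist','w1'); marks('wrist',['carton'],C)
E
```

```text
t 0.85 at [ 204.5 -564.1  222.6] [180.    -0.    19.93] F [-0.2 -0.5  0.5] gap 87.6 0.0
shift [361.5 -74.3  82.6] roll -165.9
wrist carton 0.85 [ 331.6 -446.5    3. ] [189.   6.]invalid input
invalid input
invalid input
invalid input
```

View pics/w1.png

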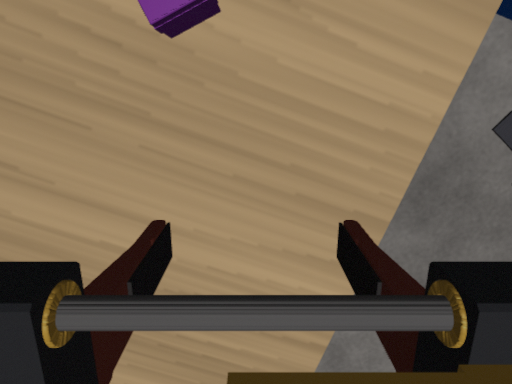

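The arm didn't move; the picture shows only a purple decoy at (185,10). The rows probably need every key, so I'll retry with complete rows.

```bash
python3 -m crank '[{"fingers":1,"x":36.2,"y":-7.4,"z":0,"roll":0},{"fingers":1,"x":36.2,"y":-7.4,"z":0,"roll":0},{"fingers":1,"x":36.2,"y":-7.4,"z":0,"roll":0},{"fingers":1,"x":36.2,"y":-7.4,"z":0,"roll":0},{"fingers":1,"x":36.2,"y":-7.4,"z":0,"roll":0},{"fingers":1,"x":36.2,"y":-7.4,"z":0,"roll":0},{"fingers":1,"x":36.2,"y":-7.4,"z":0,"roll":0},{"fingers":1,"x":36.2,"y":-7.4,"z":0,"roll":0},{"fingers":1,"x":36.2,"y":-7.4,"z":0,"roll":0},{"fingers":1,"x":36.2,"y":-7.4,"z":0,"roll":0}]' 10
```

```text
clock: 1.78
eef_pos: [521.0, -369.9, 222.8]
ee_rot: [180.0, -0.0, 19.9]
contact_force: [-0.4, -1.1, -0.2]
finger_gap: 87.7
grasp_force: 0.0
```

```bash
python3 -m crank '[{"fingers":1,"x":0,"y":0,"z":0,"roll":-7},{"fingers":1,"x":0,"y":0,"z":0,"roll":-7},{"fingers":1,"x":0,"y":0,"z":0,"roll":-7},{"fingers":1,"x":0,"y":0,"z":0,"roll":-7},{"fingers":1,"x":0,"y":0,"z":0,"roll":-7},{"fingers":1,"x":0,"y":0,"z":0,"roll":-7},{"fingers":1,"x":0,"y":0,"z":0,"roll":-7},{"fingers":1,"x":0,"y":0,"z":0,"roll":-7},{"fingers":1,"x":0,"y":0,"z":0,"roll":-7},{"fingers":1,"x":0,"y":0,"z":0,"roll":-7}]'
python3 -m crank '[{"fingers":1,"x":0,"y":0,"z":0,"roll":-7},{"fingers":1,"x":0,"y":0,"z":0,"roll":-7},{"fingers":1,"x":0,"y":0,"z":0,"roll":-7},{"fingers":1,"x":0,"y":0,"z":0,"roll":-7},{"fingers":1,"x":0,"y":0,"z":0,"roll":-7},{"fingers":1,"x":0,"y":0,"z":0,"roll":-7},{"fingers":1,"x":0,"y":0,"z":0,"roll":-7},{"fingers":1,"x":0,"y":0,"z":0,"roll":-7},{"fingers":1,"x":0,"y":0,"z":0,"roll":-7},{"fingers":1,"x":0,"y":0,"z":0,"roll":-7}]'
python3 -m crank '[{"fingers":1,"x":0,"y":0,"z":0,"roll":-7},{"fingers":1,"x":0,"y":0,"z":0,"roll":-7},{"fingers":1,"x":0,"y":0,"z":0,"roll":-7},{"fingers":1,"x":0,"y":0,"z":0,"roll":-5},{"fingers":1,"x":0,"y":0,"z":10,"roll":0},{"fingers":1,"x":0,"y":0,"z":20,"roll":0},{"fingers":1,"x":0,"y":0,"z":20,"roll":0},{"fingers":1,"x":0,"y":0,"z":10,"roll":0},{"fingers":1,"x":0,"y":0,"z":0,"roll":0},{"fingers":1,"x":0,"y":0,"z":0,"roll":0}]'
python3 - <<'E'
from h import *
go([519,-371,140],-174.2)
C=cam('wrist'); b=snap('wrist','w2')[:,:,::-1]; marks('wrist',['carton'],C)
h=cv2.cvtColor(np.ascontiguousarray(b),cv2.COLOR_BGR2HSV)
m=((h[:,:,0]>18)&(h[:,:,0]<32)&(h[:,:,1]>170)&(h[:,:,2]>90)).astype(np.uint8)
n,l,s,c=cv2.connectedComponentsWithStats(m)
for i in range(1,n):
    if s[i,4]<100: continue
    ys,xs=np.nonzero(l==i)
    P=unproj('wrist',np.c_[xs,ys].astype(float),75,C)[:,:2].astype(np.float32)
    print(c[i].round(1),s[i,4],cv2.minAreaRect(P))
E
```

```text
clock: 2.62
eef_pos: [519.6, -371.2, 222.6]
ee_rot: [-180.0, -0.0, 90.3]
contact_force: [-0.3, 0.6, 0.5]
finger_gap: 87.8
grasp_force: 0.0
clock: 3.45
eef_pos: [519.6, -371.2, 222.6]
ee_rot: [180.0, -0.0, 160.3]
contact_force: [-0.5, 0.4, -0.3]
finger_gap: 87.9
grasp_force: 0.0
clock: 4.28
eef_pos: [519.3, -370.9, 161.9]
ee_rot: [179.9, -0.1, -174.1]
contact_force: [-1.0, -0.8, 0.2]
finger_gap: 88.0
grasp_force: 0.0
t 4.28 at [ 519.3 -370.9  161.9] [ 1.7993e+02 -7.0000e-02 -1.7415e+02] F [-1.  -0.8  0.2] gap 88.0 0.0
shift [ 0.2 -0.1 21.9] roll 0.1
wrist carton 0.73 [ 410.3 -374.4    3.3] [263.  54.]
wrist carton 0.61 [ 518.1 -372.4    1.4] [253. 171.]
[252.6 150. ] 115 ((485.29144287109375, -375.576904296875), (3.014025926589966, 37.67738342285156), 7.037692546844482)
[253.1 190.7] 3124 ((518.4150390625, -372.0882873535156), (55.26887512207031, 35.18305206298828), 5.777964115142822)
[456.  327.3] 293 ((620.9697875976562, -185.1150665283203), (50.55854415893555, 19.87836456298828), 17.272090911865234)
[ 48.6 340.4] 110 ((672.4161987304688, -539.3403930664062), (21.089534759521484, 9.670636177062988), 22.80075454711914)
```

View pics/w2.png

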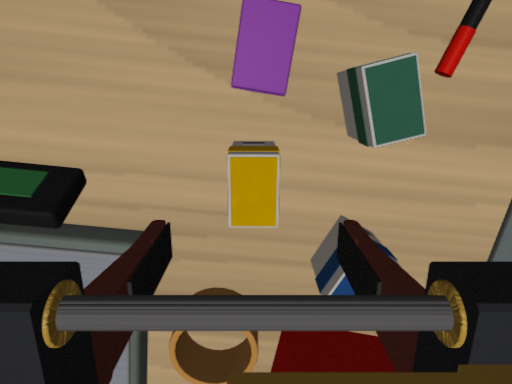

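The yellow carton sits at (253,190), aligned with the tool. The tool can't tilt, so I'll grip 8 mm off-centre and let the carton hang tilted in the pads.

```bash
python3 -m crank '[{"fingers":0.55,"x":-7,"y":-1.1,"z":0,"roll":0},{"fingers":0.55,"x":0,"y":0,"z":10,"roll":0},{"fingers":0.55,"x":0,"y":0,"z":20,"roll":0},{"fingers":0.55,"x":0,"y":0,"z":20,"roll":0},{"fingers":0.55,"x":0,"y":0,"z":20,"roll":0},{"fingers":0.55,"x":0,"y":0,"z":20,"roll":0},{"fingers":0.55,"x":0,"y":0,"z":20,"roll":0},{"fingers":0.55,"x":0,"y":0,"z":10,"roll":0},{"fingers":0.55,"x":0,"y":0,"z":6,"roll":0},{"fingers":0.55,"x":0,"y":0,"z":0,"roll":0}]' 6
python3 -m crank '[{"fingers":-1,"x":0,"y":0,"z":0,"roll":0},{"fingers":-1,"x":0,"y":0,"z":0,"roll":0},{"fingers":-1,"x":0,"y":0,"z":0,"roll":0},{"fingers":-1,"x":0,"y":0,"z":0,"roll":0},{"fingers":-1,"x":0,"y":0,"z":0,"roll":0},{"fingers":-1,"x":0,"y":0,"z":0,"roll":0},{"fingers":-1,"x":0,"y":0,"z":0,"roll":0},{"fingers":-1,"x":0,"y":0,"z":0,"roll":0},{"fingers":-1,"x":0,"y":0,"z":0,"roll":0},{"fingers":-1,"x":0,"y":0,"z":0,"roll":0}]' 6
```

```text
clock: 5.22
eef_pos: [526.3, -371.1, 35.2]
ee_rot: [179.9, -0.1, -174.1]
contact_force: [0.5, -0.4, 0.1]
finger_gap: 68.1
grasp_force: 0.0
clock: 6.05
eef_pos: [527.1, -371.7, 37.7]
ee_rot: [-180.0, 0.1, -174.1]
contact_force: [-0.5, 1.4, 6.0]
finger_gap: 39.9
grasp_force: 6.0
```

```bash
python3 -m crank '[{"fingers":-1,"x":0,"y":0,"z":-4,"roll":0},{"fingers":-1,"x":0,"y":0,"z":-8,"roll":0},{"fingers":-1,"x":0,"y":0,"z":-10,"roll":0},{"fingers":-1,"x":0,"y":0,"z":-10,"roll":0},{"fingers":-1,"x":0,"y":0,"z":-8,"roll":0},{"fingers":-1,"x":0,"y":0,"z":-4,"roll":0},{"fingers":-1,"x":0,"y":0,"z":0,"roll":0},{"fingers":-1,"x":0,"y":0,"z":0,"roll":0},{"fingers":-1,"x":0,"y":0,"z":0,"roll":0},{"fingers":-1,"x":0,"y":0,"z":0,"roll":0}]' 6
python3 - <<'E'
from h import *
C=cam('wrist'); b=snap('wrist','w3')[:,:,::-1]; a=snap('side','s3')[:,:,::-1]
p=proj('side',r.state()['eef_pos'])[0].astype(int); print(p)
c=a[p[1]-60:p[1]+60,p[0]-60:p[0]+60]
cv2.imwrite('pics/c3.png',cv2.hconcat([cv2.resize(c,(384,384),interpolation=3),b[:,50:450]]))
E
```

```text
clock: 6.88
eef_pos: [526.3, -371.3, 79.8]
ee_rot: [179.9, -0.1, -174.1]
contact_force: [0.0, -0.2, -2.0]
finger_gap: 39.8
grasp_force: 6.0
[340 258]
```

View pics/c3.png

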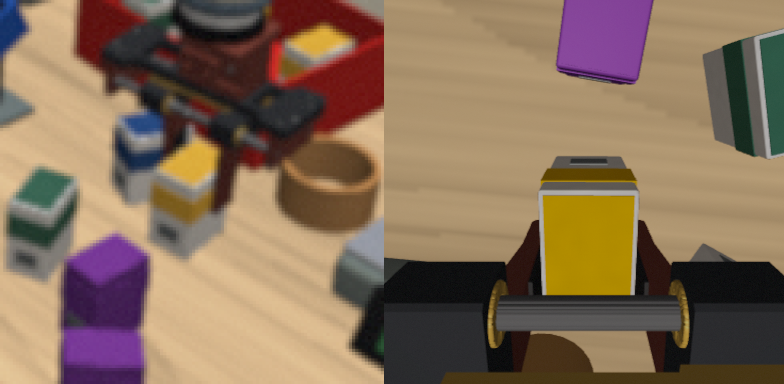

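Held, but it hasn't tilted visibly (yellow top at image right (588,240)). I'll lower it near the bench and loosen the grip so it can pivot.

```bash
python3 -m crank '[{"fingers":-1,"x":0,"y":0,"z":10,"roll":0},{"fingers":-1,"x":0,"y":0,"z":10,"roll":0},{"fingers":-1,"x":0,"y":0,"z":8,"roll":0},{"fingers":-1,"x":0,"y":0,"z":0,"roll":0},{"fingers":-1,"x":0,"y":0,"z":0,"roll":0},{"fingers":-1,"x":0,"y":0,"z":0,"roll":0},{"fingers":-1,"x":0,"y":0,"z":0,"roll":0},{"fingers":-1,"x":0,"y":0,"z":0,"roll":0},{"fingers":-1,"x":0,"y":0,"z":0,"roll":0},{"fingers":-1,"x":0,"y":0,"z":0,"roll":0}]' 3
cat > tilt.py <<'E'
from h import *
# carton top & front corner geometry: fit tilt from yellow-top pixels in the wrist view
st=r.state(); C=cam('wrist',st); b=r.read_camera('wrist')[:,:,::-1]
import sys
cv2.imwrite(f'pics/{sys.argv[1]}.png',b)
h=cv2.cvtColor(np.ascontiguousarray(b),cv2.COLOR_BGR2HSV)
m=((h[:,:,0]>18)&(h[:,:,0]<32)&(h[:,:,1]>170)&(h[:,:,2]>80)).astype(np.uint8)
n,l,s,c=cv2.connectedComponentsWithStats(m)
for i in range(1,n):
    if s[i,4]>150: print(c[i].round(0),s[i])
# predicted rows of front-top edge and front-bottom edge vs tilt (tool x = -carton x)
for a in (0,9,18,27,36):
    t=np.radians(a); out=[]
    for q in ((-30,75),(-30,0),(30,75)):
        dx,dz=q[0]-8,q[1]-55
        X=dx*np.cos(t)-dz*np.sin(t); Z=dx*np.sin(t)+dz*np.cos(t)
        T=np.array([-X,0,-19-Z]); W=rot(st['ee_rot'])@T+st['eef_pos']
        out.append(proj('wrist',W,C)[0,1].round(0))
    print(a,'rows: fronttop,frontbottom,reartop',out)
print(st['eef_pos'].round(1),st['contact_force'].round(1),st['grasp_force'])
E
python3 tilt.py w4
```

```text
clock: 7.82
eef_pos: [526.9, -371.6, 53.0]
ee_rot: [-180.0, 0.0, -174.1]
contact_force: [-0.7, -0.3, -1.6]
finger_gap: 39.9
grasp_force: 3.0
[254. 175.] [ 207  169   96   16 1180]
[254. 244.] [ 209  196   91   99 8643]
[345. 296.] [336 282  18  35 211]
[347. 339.] [340 326  14  22 153]
0 rows: fronttop,frontbottom,reartop [np.float64(193.0), np.float64(157.0), np.float64(325.0)]
9 rows: fronttop,frontbottom,reartop [np.float64(182.0), np.float64(170.0), np.float64(323.0)]
18 rows: fronttop,frontbottom,reartop [np.float64(174.0), np.float64(183.0), np.float64(319.0)]
27 rows: fronttop,frontbottom,reartop [np.float64(169.0), np.float64(197.0), np.float64(314.0)]
36 rows: fronttop,frontbottom,reartop [np.float64(167.0), np.float64(212.0), np.float64(306.0)]
[ 526.9 -371.6   53. ] [-0.7 -0.3 -1.6] 2.999408170580864
```

Tilt is still about 0 (front-top row 193, as predicted for upright), so pad friction holds it. I'll tilt the carton by pressing the rear of its underside on the tray's front rim, beside the catch. First, travel there.

```bash
python3 -m crank '[{"fingers":-1,"x":0,"y":0,"z":0,"roll":0},{"fingers":-1,"x":0,"y":0,"z":-8,"roll":0},{"fingers":-1,"x":0,"y":0,"z":-16,"roll":0},{"fingers":-1,"x":0,"y":0,"z":-20,"roll":0},{"fingers":-1,"x":0,"y":0,"z":-20,"roll":0},{"fingers":-1,"x":0,"y":0,"z":-20,"roll":0},{"fingers":-1,"x":0,"y":0,"z":-10,"roll":3},{"fingers":-1,"x":0,"y":0,"z":-4,"roll":3.5},{"fingers":-1,"x":0,"y":0,"z":0,"roll":3},{"fingers":-1,"x":0,"y":0,"z":0,"roll":0}]' 10
python3 -m crank '[{"fingers":-1,"x":2,"y":7,"z":0,"roll":0},{"fingers":-1,"x":4,"y":15,"z":0,"roll":0},{"fingers":-1,"x":8,"y":26,"z":0,"roll":0},{"fingers":-1,"x":10,"y":35,"z":0,"roll":0},{"fingers":-1,"x":11,"y":37,"z":0,"roll":0},{"fingers":-1,"x":11,"y":37,"z":0,"roll":0},{"fingers":-1,"x":11,"y":37,"z":0,"roll":0},{"fingers":-1,"x":11,"y":37,"z":0,"roll":0},{"fingers":-1,"x":11,"y":37,"z":0,"roll":0},{"fingers":-1,"x":11,"y":37,"z":0,"roll":0}]'
python3 -m crank '[{"fingers":-1,"x":11,"y":37,"z":0,"roll":0},{"fingers":-1,"x":11,"y":37,"z":0,"roll":0},{"fingers":-1,"x":9,"y":32,"z":0,"roll":0},{"fingers":-1,"x":6,"y":22,"z":0,"roll":0},{"fingers":-1,"x":3,"y":10,"z":0,"roll":0},{"fingers":-1,"x":0,"y":3,"z":0,"roll":0},{"fingers":-1,"x":0,"y":0,"z":0,"roll":0},{"fingers":-1,"x":0,"y":0,"z":0,"roll":0},{"fingers":-1,"x":0,"y":0,"z":0,"roll":0},{"fingers":-1,"x":0,"y":0,"z":0,"roll":0}]'
python3 - <<'E'
from h import *
go([424.2,81.8,120],176.4)
C=cam('wrist'); snap('wrist','w5'); a=snap('side','s5'); marks('wrist',['bay','hinge','catch_nose','tray','lid_tongue'],C)
marks('side',['bay','catch_nose','lid_tongue','hinge'])
b=r.read_camera('top'); marks('top',['bay','catch_nose','lid_tongue','hinge'])
b5=cv2.imread('pics/w5.png'); s=a[:,:,::-1][100:300,150:350]
cv2.imwrite('pics/c5.png',cv2.hconcat([cv2.resize(s,(384,384),interpolation=3),b5[:,56:456]]))
E
```

```text
clock: 8.7
eef_pos: [526.9, -371.7, 152.1]
ee_rot: [-179.9, 0.1, 176.3]
contact_force: [-0.3, 1.0, -2.8]
finger_gap: 39.9
grasp_force: 10.0
clock: 9.53
eef_pos: [455.7, -65.0, 153.2]
ee_rot: [-179.3, 0.3, 176.3]
contact_force: [-7.0, -71.1, 59.8]
finger_gap: 87.8
grasp_force: 48.9
clock: 10.37
eef_pos: [424.9, 80.7, 150.4]
ee_rot: [-180.0, -0.0, 176.3]
contact_force: [-0.4, -0.1, 0.5]
finger_gap: 0.4
grasp_force: 0.0
t 10.37 at [424.9  80.7 150.4] [-1.7998e+02 -3.0000e-02  1.7634e+02] F [-0.4 -0.1  0.5] gap 0.4 0.0
shift [ 0.8  1.1 30.4] roll -0.1
wrist catch_nose 0.6 [425.9  31.1  69.6] [190. 200.]
side bay 0.97 [522.8  26.5  71.4] [244. 205.]
side catch_nose 0.67 [523.2  24.6  71.5] [245. 205.]
side catch_nose 0.64 [424.5  33.4  72.2] [219. 214.]
side lid_tongue 0.93 [549.8  20.1 304.5] [253. 137.]
side hinge 0.76 [578.6  26.4 141.8] [257. 181.]
top bay 0.9 [524.2  27.1  64.4] [241. 197.]
top catch_nose 0.33 [ 589.4 -273.     0.6] [327. 181.]
top lid_tongue 0.74 [550.2  26.2 305.4] [240. 177.]
top hinge 0.75 [578.2  25.4 145.1] [241. 177.]
top hinge 0.15 [526.9  21.9   1.5] [243. 198.]
```

View pics/c5.png

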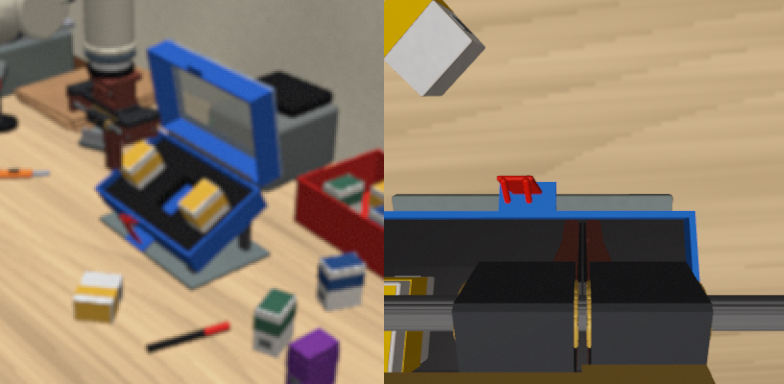

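The carton hit the right-hand packed carton on the way and dropped out. It now lies on the bench in front of the case, at side (200,255). The packed cartons look in place. I'll look closer.

Run:
```python
from h import *
for t in ('side','top'): marks(t,['carton','carton_green','carton_blue','marker'])
a=cv2.imread('pics/s5.png'); b=r.read_camera('top')[:,:,::-1]; cv2.imwrite('pics/t5.png',b)
w=cv2.imread('pics/w5.png')
p=proj('top',[370,0,30])[0]; print(p)
u,v=p.astype(int)
cv2.imwrite('pics/c6.png',cv2.hconcat([cv2.resize(a[225:285,160:240],(400,300),interpolation=3),cv2.resize(b[v-45:v+45,u-60:u+60],(400,300),interpolation=3)]))
h=cv2.cvtColor(np.ascontiguousarray(b),cv2.COLOR_BGR2HSV)
m=((h[:,:,0]>18)&(h[:,:,0]<32)&(h[:,:,1]>150)&(h[:,:,2]>90)).astype(np.uint8)
n,l,s,c=cv2.connectedComponentsWithStats(m)
for i in range(1,n):
    if s[i,4]<40: continue
    ys,xs=np.nonzero(l==i); z=135 if abs(c[i,1]-204)<8 else 40
    P=unproj('top',np.c_[xs,ys].astype(float),z)[:,:2].astype(np.float32)
    print(c[i].round(1),s[i,4],cv2.minAreaRect(P))
```

```text
side carton 0.92 [326.2 -17.7  17.8] [204. 247.]
side carton 0.82 [ 407.5 -376.9    1.5] [311. 301.]
side carton 0.65 [ 330.9 -444.    -1.4] [310. 330.]
side carton_green 0.98 [ 4.404e+02 -2.763e+02  3.000e-01] [292. 278.]
side marker 0.54 [ 341.5 -193.7   -1.2] [246. 279.]
top carton 0.9 [323.4 -18.3  20.5] [255. 256.]
top carton 0.65 [ 415.6 -374.4    0.9] [357. 230.]
top carton 0.53 [ 328.9 -444.4   -6. ] [377. 255.]
top carton_green 0.68 [ 438.9 -275.4   -2.4] [328. 223.]
top carton_blue 0.5 [ 590.7 -272.4    0.9] [327. 180.]
[249.41728128 242.60810441]
[300.7 107.3] 141 ((845.1768188476562, -179.69309997558594), (33.62238311767578, 53.86842346191406), 83.87377166748047)
[333.4 110.5] 143 ((833.3507080078125, -294.4001159667969), (34.961936950683594, 54.22589111328125), 84.04583740234375)
[267.5 206.1] 162 ((484.7826843261719, -59.88665008544922), (34.05341339111328, 50.77186584472656), 84.86029815673828)
[130.2 231.8] 90 ((406.7853088378906, 408.31024169921875), (15.183717727661133, 98.73579406738281), 52.58208084106445)
[263.8 266.8] 107 ((288.10491943359375, -49.241641998291016), (20.45612144470215, 60.14318084716797), 38.50067138671875)
```

View pics/c6.png

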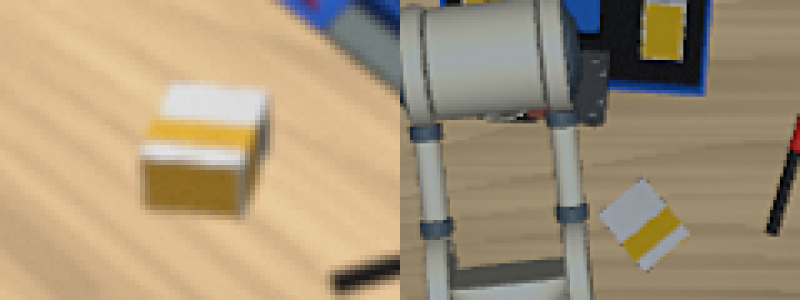

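The carton lies flat at side (204,247), its top end pointing at about -141° (towards the base) and its underside centre near (325,-18). Plan: grip it across its 60 mm width, carry it to free bench and tip it upright. Then I'll regrip it. First, go above it and check reach.

```bash
python3 -m crank '[{"fingers":1,"x":11,"y":-12,"z":0,"roll":6.9},{"fingers":1,"x":14,"y":-10,"z":0,"roll":6.9},{"fingers":1,"x":14,"y":-8,"z":0,"roll":6.9},{"fingers":1,"x":16,"y":-6,"z":0,"roll":6.9},{"fingers":1,"x":17,"y":-2,"z":0,"roll":6.9},{"fingers":1,"x":17,"y":0,"z":0,"roll":6.9},{"fingers":1,"x":17,"y":2,"z":0,"roll":6.9},{"fingers":1,"x":15,"y":4,"z":0,"roll":6.9},{"fingers":1,"x":14,"y":5,"z":0,"roll":6.9},{"fingers":1,"x":8,"y":6,"z":0,"roll":6.9}]' 10
python3 -m crank '[{"fingers":1,"x":0,"y":0,"z":0,"roll":6.9},{"fingers":1,"x":0,"y":0,"z":0,"roll":6.9},{"fingers":1,"x":0,"y":0,"z":0,"roll":6.9},{"fingers":1,"x":0,"y":0,"z":0,"roll":6.9},{"fingers":1,"x":0,"y":0,"z":0,"roll":6.9},{"fingers":1,"x":0,"y":0,"z":0,"roll":6.9},{"fingers":1,"x":0,"y":0,"z":0,"roll":6.9},{"fingers":1,"x":0,"y":0,"z":0,"roll":6.9},{"fingers":1,"x":0,"y":0,"z":0,"roll":6.9},{"fingers":1,"x":0,"y":0,"z":0,"roll":6.9}]'
python3 - <<'E'
from h import *
go([285,-50,100],38.5)
print(r.state()['joint_pos'].round(1))
C=cam('wrist'); b=snap('wrist','w7')[:,:,::-1]; marks('wrist',['carton'],C)
m=r.outline_of('wrist','carton')[0]['pixels']; ys,xs=np.nonzero(m); print(xs.min(),xs.max(),ys.min(),ys.max(),m.sum())
b2=r.read_camera('top')[:,:,::-1]; h=cv2.cvtColor(np.ascontiguousarray(b2),cv2.COLOR_BGR2HSV)
E
```

```text
clock: 12.45
eef_pos: [317.5, 131.4, 151.0]
ee_rot: [179.9, -0.0, 107.1]
contact_force: [-0.0, -1.0, -0.2]
finger_gap: 63.8
grasp_force: 0.0
clock: 13.28
eef_pos: [318.1, 130.4, 150.7]
ee_rot: [180.0, -0.0, 38.1]
contact_force: [0.5, 0.8, 0.7]
finger_gap: 87.8
grasp_force: 0.0
t 13.28 at [318.1 130.4 150.7] [ 1.800e+02 -1.000e-02  3.809e+01] F [0.5 0.8 0.7] gap 87.8 0.0
shift [-137.3  121.6   50.7] roll -0.4
[ 16.6 -36.8 112.4   0.  104.3  68.5]
341 419 254 343 887
```

View pics/w7.png

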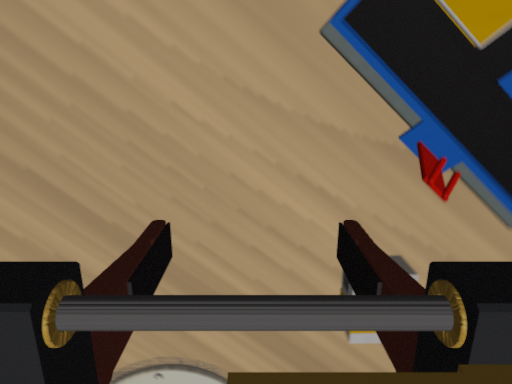

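I ended up at (318,130); the carton is half hidden at (375,300). Shifting over it now.

```bash
python3 -m crank '[{"fingers":1,"x":-10.6,"y":12,"z":2,"roll":0},{"fingers":1,"x":-10.6,"y":12,"z":2,"roll":0},{"fingers":1,"x":-10.6,"y":12,"z":2,"roll":0},{"fingers":1,"x":-10.6,"y":12,"z":2,"roll":0},{"fingers":1,"x":-10.6,"y":12,"z":2,"roll":0},{"fingers":1,"x":-10.6,"y":12,"z":2,"roll":0},{"fingers":1,"x":-10.6,"y":12,"z":2,"roll":0},{"fingers":1,"x":-10.6,"y":12,"z":2,"roll":0},{"fingers":1,"x":-10.6,"y":12,"z":2,"roll":0},{"fingers":1,"x":-10.4,"y":12,"z":2,"roll":0}]'
cat > lie.py <<'E'
from h import *
import sys
go([282,-52,4],38.5); print(r.state()['joint_pos'].round(1))
snap('top',sys.argv[1]+'t'); a=cv2.imread(f'pics/{sys.argv[1]}t.png')
for n in('top','wrist'):
    C=cam(n); b=snap(n,sys.argv[1]+n)[:,:,::-1]; marks(n,['carton'],C)
    o=r.outline_of(n,'carton')
    for q in o[:3]:
        ys,xs=np.nonzero(q['pixels'])
        P=unproj(n,np.c_[xs,ys].astype(float),40,C)[:,:2].astype(np.float32)
        print(n,q['confidence'],(xs.mean().round(),ys.mean().round()),cv2.minAreaRect(P))
E
python3 lie.py l1
```

```text
clock: 14.32
eef_pos: [309.7, -30.2, 130.6]
ee_rot: [180.0, -0.0, 38.6]
contact_force: [-0.3, -0.1, -0.1]
finger_gap: 87.7
grasp_force: 0.0
t 14.32 at [309.7 -30.2 130.6] [ 1.7998e+02 -1.0000e-02  3.8640e+01] F [-0.3 -0.1 -0.1] gap 87.7 0.0
shift [-35.3  -0.3 126.6] roll 0.1
[-11.8 -43.3 118.2  -0.  105.   39.5]
top carton 0.73 [ 330.4 -447.    -4. ] [378. 255.]
top carton 0.6 [ 415.3 -373.5    1.5] [356. 230.]
top 0.84 (np.float64(380.0), np.float64(254.0)) ((332.9918212890625, -442.8385314941406), (58.93685531616211, 72.99244689941406), 44.29512023925781)
top 0.56 (np.float64(359.0), np.float64(230.0)) ((413.522705078125, -374.34893798828125), (54.76015853881836, 62.710838317871094), 88.75596618652344)
wrist carton 0.76 [326.3 -19.3  21.7] [257. 162.]
wrist 0.68 (np.float64(257.0), np.float64(206.0)) ((299.51312255859375, -41.23479080200195), (82.3354721069336, 60.644744873046875), 38.86306381225586)
```

```bash
python3 -m crank '[{"fingers":1,"x":-3,"y":0,"z":8,"roll":0},{"fingers":1,"x":-3,"y":0,"z":8,"roll":0},{"fingers":1,"x":-3,"y":0,"z":8,"roll":0},{"fingers":1,"x":-3,"y":0,"z":8,"roll":0},{"fingers":1,"x":-3,"y":0,"z":8,"roll":0},{"fingers":1,"x":-3,"y":0,"z":8,"roll":0},{"fingers":1,"x":-3,"y":0,"z":8,"roll":0},{"fingers":1,"x":-3,"y":0,"z":8,"roll":0},{"fingers":1,"x":-3,"y":0,"z":8,"roll":0},{"fingers":1,"x":-3,"y":0,"z":6,"roll":0}]'
python3 -c "
from h import *
go([282,-52,5],38.5); print(r.state()['joint_pos'].round(1))"
```

```text
clock: 15.5
eef_pos: [285.9, -48.2, 51.5]
ee_rot: [-180.0, 0.0, 38.4]
contact_force: [0.7, -0.8, -0.3]
finger_gap: 88.2
grasp_force: 0.0
t 15.5 at [285.9 -48.2  51.5] [-1.7997e+02  2.0000e-02  3.8420e+01] F [ 0.7 -0.8 -0.3] gap 88.2 0.0
shift [-5.4  0.6 46.5] roll -0.1
[-16.3 -48.4 128.9   0.   99.5  35.3]
```

```bash
python3 -m crank '[{"fingers":1,"x":1,"y":0,"z":8,"roll":0},{"fingers":1,"x":1,"y":0,"z":8,"roll":0},{"fingers":1,"x":0,"y":0,"z":8,"roll":0},{"fingers":1,"x":0,"y":0,"z":8,"roll":0},{"fingers":1,"x":0,"y":0,"z":8,"roll":0},{"fingers":1,"x":0,"y":0,"z":6,"roll":0},{"fingers":-1,"x":0,"y":0,"z":0,"roll":0},{"fingers":-1,"x":0,"y":0,"z":0,"roll":0},{"fingers":-1,"x":0,"y":0,"z":0,"roll":0},{"fingers":-1,"x":0,"y":0,"z":0,"roll":0}]' 10
python3 -c "
from h import *
print(r.state()['joint_pos'].round(1))"
```

```text
clock: 16.33
eef_pos: [288.2, -46.9, 7.2]
ee_rot: [180.0, -0.0, 38.4]
contact_force: [0.2, 0.1, 0.6]
finger_gap: 64.8
grasp_force: 1.2
[-15.9 -47.5 133.   -0.   94.5  35.6]
```

```bash
python3 -m crank '[{"fingers":-1,"x":0,"y":0,"z":0,"roll":0},{"fingers":-1,"x":0,"y":0,"z":0,"roll":0},{"fingers":-1,"x":0,"y":0,"z":-6,"roll":0},{"fingers":-1,"x":0,"y":0,"z":-10,"roll":0},{"fingers":-1,"x":0,"y":0,"z":-10,"roll":0},{"fingers":-1,"x":0,"y":0,"z":-10,"roll":0},{"fingers":-1,"x":0,"y":0,"z":-10,"roll":0},{"fingers":-1,"x":2,"y":8,"z":-4,"roll":0},{"fingers":-1,"x":3,"y":14,"z":0,"roll":0},{"fingers":-1,"x":4,"y":20,"z":0,"roll":0}]' 10
python3 -m crank '[{"fingers":-1,"x":4,"y":20,"z":0,"roll":0},{"fingers":-1,"x":2,"y":12,"z":0,"roll":0},{"fingers":-1,"x":1,"y":6,"z":0,"roll":-5},{"fingers":-1,"x":0,"y":0,"z":0,"roll":-7},{"fingers":-1,"x":0,"y":0,"z":0,"roll":-7},{"fingers":-1,"x":0,"y":0,"z":0,"roll":-7},{"fingers":-1,"x":0,"y":0,"z":0,"roll":-7},{"fingers":-1,"x":0,"y":0,"z":0,"roll":-7},{"fingers":-1,"x":0,"y":0,"z":0,"roll":-6},{"fingers":-1,"x":0,"y":0,"z":0,"roll":-2}]'
python3 - <<'E'
from h import *
go([350,-100,57],86.4)
C=cam('wrist'); b=snap('wrist','w8')[:,:,::-1]; marks('wrist',['carton'],C)
a=snap('side','s8')[:,:,::-1]; marks('side',['carton'])
p=proj('side',r.state()['eef_pos'])[0].astype(int)
cv2.imwrite('pics/c8.png',cv2.hconcat([cv2.resize(a[p[1]-50:p[1]+50,p[0]-50:p[0]+50],(384,384),interpolation=3),b[:,50:450]]))
E
```

```text
clock: 17.17
eef_pos: [321.9, -74.2, 58.3]
ee_rot: [179.9, -0.1, 38.5]
contact_force: [0.1, -0.3, -2.8]
finger_gap: 60.0
grasp_force: 10.0
clock: 18.0
eef_pos: [350.4, -99.6, 57.5]
ee_rot: [180.0, 0.0, 86.7]
contact_force: [0.0, 0.2, -1.0]
finger_gap: 60.0
grasp_force: 10.0
t 18.0 at [350.4 -99.6  57.5] [1.7997e+02 1.0000e-02 8.6740e+01] F [ 0.   0.2 -1. ] gap 60.0 10.0
shift [-0.4 -0.4  0.5] roll 0.3
wrist carton 0.88 [354.3 -49.4  74. ] [258. 149.]
side carton 0.88 [353.8 -53.8  72.5] [218. 234.]
side carton 0.79 [ 408.4 -378.8    2.2] [311. 301.]
side carton 0.79 [ 328.6 -442.1   -0.5] [309. 329.]
side carton 0.3 [578.6  26.2 140.2] [257. 181.]
```

View pics/c8.png

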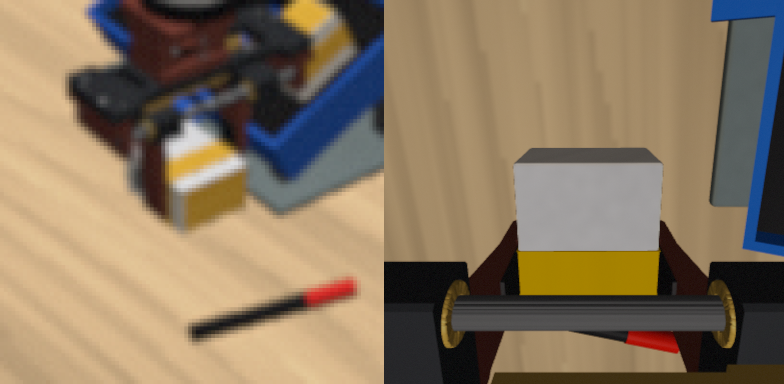

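It is held level, with the underside end towards +y (side view (218,234)). Pad torsion is too stiff at mid-length. I'll set it down and regrip with just the fingertips near the yellow end, so it swings upright when lifted.

```bash
python3 -m crank '[{"fingers":-1,"x":0,"y":0,"z":10,"roll":0},{"fingers":-1,"x":0,"y":0,"z":12,"roll":0},{"fingers":-1,"x":0,"y":0,"z":12,"roll":0},{"fingers":-1,"x":0,"y":0,"z":10,"roll":0},{"fingers":-1,"x":0,"y":0,"z":5,"roll":0},{"fingers":-1,"x":0,"y":0,"z":1,"roll":0},{"fingers":0.65,"x":0,"y":0,"z":0,"roll":0},{"fingers":0.65,"x":0,"y":0,"z":0,"roll":0},{"fingers":0.65,"x":0,"y":0,"z":-10,"roll":0},{"fingers":0.65,"x":-5,"y":0,"z":-9,"roll":0}]' 10
python3 -m crank '[{"fingers":0.65,"x":-8,"y":0,"z":0,"roll":0},{"fingers":0.65,"x":-8,"y":0,"z":0,"roll":0},{"fingers":0.65,"x":-4,"y":0,"z":0,"roll":0},{"fingers":0.65,"x":0,"y":0,"z":0,"roll":0},{"fingers":-1,"x":0,"y":0,"z":0,"roll":0},{"fingers":-1,"x":0,"y":0,"z":0,"roll":0},{"fingers":-1,"x":0,"y":0,"z":0,"roll":0},{"fingers":-1,"x":0,"y":0,"z":0,"roll":0},{"fingers":-1,"x":0,"y":0,"z":0,"roll":0},{"fingers":-1,"x":0,"y":0,"z":0,"roll":0}]' 3
python3 -m crank '[{"fingers":-1,"x":0,"y":0,"z":0,"roll":0},{"fingers":-1,"x":0,"y":0,"z":-3,"roll":0},{"fingers":-1,"x":1,"y":0,"z":-5,"roll":0},{"fingers":-1,"x":1,"y":0,"z":-6,"roll":0},{"fingers":-1,"x":2,"y":0,"z":-6,"roll":0},{"fingers":-1,"x":2,"y":0,"z":-6,"roll":0},{"fingers":-1,"x":2,"y":0,"z":-5,"roll":0},{"fingers":-1,"x":2,"y":0,"z":-4,"roll":0},{"fingers":-1,"x":0,"y":0,"z":0,"roll":0},{"fingers":-1,"x":0,"y":0,"z":0,"roll":0}]' 3
python3 - <<'E'
from h import *
C=cam('wrist'); b=snap('wrist','w9')[:,:,::-1]; marks('wrist',['carton'],C)
a=snap('side','s9')[:,:,::-1]; marks('side',['carton'])
p=proj('side',r.state()['eef_pos'])[0].astype(int)
cv2.imwrite('pics/c9.png',cv2.hconcat([cv2.resize(a[p[1]-50:p[1]+50,p[0]-50:p[0]+50],(384,384),interpolation=3),b[:,50:450]]))
E
```

```text
clock: 19.03
eef_pos: [349.8, -104.1, 26.4]
ee_rot: [-180.0, -0.0, 86.5]
contact_force: [0.6, 0.5, 0.0]
finger_gap: 72.3
grasp_force: 0.0
clock: 19.87
eef_pos: [348.4, -124.3, 25.4]
ee_rot: [-180.0, -0.0, 86.4]
contact_force: [0.4, -0.1, -1.8]
finger_gap: 59.7
grasp_force: 3.0
clock: 20.7
eef_pos: [349.7, -114.9, 61.6]
ee_rot: [179.9, 0.1, 86.4]
contact_force: [0.4, -2.3, 3.5]
finger_gap: 59.8
grasp_force: 3.0
wrist carton 0.85 [353.3 -61.9  18.9] [255. 128.]
side carton 0.95 [ 334.3 -440.9    1.4] [310. 328.]
side carton 0.72 [ 410.8 -378.2    4.2] [312. 300.]
side carton 0.62 [353.3 -63.2  13.4] [221. 252.]
```

View pics/c9.png

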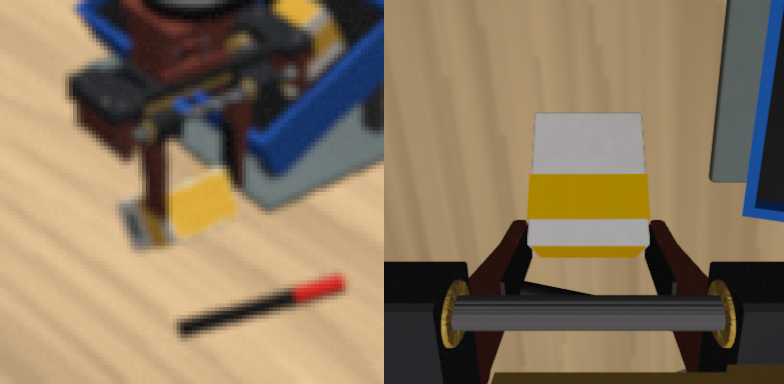

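It is pivoting: the carton is now about 33° up, underside end at wrist row ~128. Continuing along the arc.

```bash
python3 -m crank '[{"fingers":-1,"x":4,"y":0,"z":-4,"roll":0},{"fingers":-1,"x":5,"y":0,"z":-4,"roll":0},{"fingers":-1,"x":6,"y":0,"z":-3,"roll":0},{"fingers":-1,"x":6,"y":0,"z":-2,"roll":0},{"fingers":-1,"x":6,"y":0,"z":-1,"roll":0},{"fingers":-1,"x":6,"y":0,"z":0,"roll":0},{"fingers":-1,"x":6,"y":0,"z":0,"roll":0},{"fingers":-1,"x":4,"y":0,"z":1,"roll":0},{"fingers":-1,"x":0,"y":0,"z":0,"roll":0},{"fingers":-1,"x":0,"y":0,"z":0,"roll":0}]' 3
python3 - <<'E'
from h import *
go([0,0,0])
C=cam('wrist'); b=snap('wrist','w10'); marks('wrist',['carton'],C)
for c in [C]:
  h=cv2.cvtColor(b,cv2.COLOR_RGB2HSV)
  m=((h[:,:,0]>18)&(h[:,:,0]<32)&(h[:,:,1]>150)&(h[:,:,2]>80)).astype(np.uint8)
  n,l,s,cc=cv2.connectedComponentsWithStats(m)
  for i in range(1,n):
    if s[i,4]>150: print(s[i])
snap('side','s10'); marks('side',['carton'])
E
```

```text
clock: 21.73
eef_pos: [351.8, -71.3, 73.4]
ee_rot: [-180.0, 0.0, 86.5]
contact_force: [-0.6, -0.2, -2.0]
finger_gap: 60.1
grasp_force: 3.0
t 21.73 at [351.8 -71.3  73.4] [-179.99    0.     86.47] F [-0.6 -0.2 -2. ] gap 60.1 3.0
shift [  49.5 -355.5   73.5] roll None
wrist carton 0.78 [353.4 -44.1  12.4] [255. 164.]
[ 195  183  119   35 3739]
[ 198  239  113   39 4102]
[107 288  19  60 438]
[383 288  19  60 394]
side carton 0.96 [352.1 -47.2   7.4] [217. 251.]
side carton 0.96 [ 3.300e+02 -4.434e+02  2.000e-01] [309. 329.]
side carton 0.88 [ 412.1 -377.7    3. ] [312. 300.]
```

Tilt is now about 60°. Next I press down and on to bring it flat.

```bash
python3 -m crank '[{"fingers":-1,"x":2,"y":0,"z":3,"roll":0},{"fingers":-1,"x":4,"y":0,"z":2,"roll":0},{"fingers":-1,"x":6,"y":0,"z":1,"roll":0},{"fingers":-1,"x":6,"y":0,"z":1,"roll":0},{"fingers":-1,"x":6,"y":0,"z":1,"roll":0},{"fingers":-1,"x":6,"y":0,"z":2,"roll":0},{"fingers":-1,"x":6,"y":0,"z":2,"roll":0},{"fingers":-1,"x":4,"y":0,"z":1,"roll":0},{"fingers":-1,"x":0,"y":0,"z":0,"roll":0},{"fingers":-1,"x":0,"y":0,"z":0,"roll":0}]' 4
cat > up.py <<'E'
from h import *
import sys
go([0,0,0])
C=cam('wrist'); b=snap('wrist',sys.argv[1]); marks('wrist',['carton'],C)
h=cv2.cvtColor(b,cv2.COLOR_RGB2HSV)
m=((h[:,:,0]>18)&(h[:,:,0]<32)&(h[:,:,1]>150)&(h[:,:,2]>80)).astype(np.uint8)
n,l,s,cc=cv2.connectedComponentsWithStats(m)
for i in range(1,n):
    if s[i,4]>150:
        ys,xs=np.nonzero(l==i); P=unproj('wrist',np.c_[xs,ys].astype(float),75,C)[:,:2].astype(np.float32)
        print(s[i],cv2.minAreaRect(P))
snap('side',sys.argv[1]+'s'); marks('side',['carton'])
E
python3 up.py w11
```

```text
clock: 22.77
eef_pos: [354.4, -31.3, 60.4]
ee_rot: [180.0, -0.0, 86.5]
contact_force: [0.6, -0.1, 0.3]
finger_gap: 60.0
grasp_force: 4.0
t 22.77 at [354.4 -31.3  60.4] [180.    -0.    86.48] F [ 0.6 -0.1  0.3] gap 60.0 4.0
shift [   9.5 -355.7   60.4] roll None
wrist carton 0.68 [352.3 -43.    5.8] [253. 221.]
[ 195  208  119   17 1680] ((355.0731201171875, -13.046236038208008), (8.010781288146973, 56.00241470336914), 85.99899291992188)
[ 196  236  117   59 6687] ((353.48687744140625, -39.34600830078125), (31.82314682006836, 56.15437316894531), 86.5286865234375)
[107 288  19  60 440] ((280.1656188964844, -65.3695068359375), (36.152713775634766, 9.421943664550781), 80.50057220458984)
[383 288  19  60 396] ((422.8397216796875, -74.02131652832031), (9.410539627075195, 36.22835922241211), 3.3575961589813232)
side carton 0.97 [ 407.7 -380.     5.3] [312. 300.]
side carton 0.83 [353.5 -43.5  -2.6] [217. 253.]
side carton 0.68 [ 331.6 -443.1    0.7] [310. 329.]
```

Upright within a few degrees (top rectangle 32x56 at z=75). Release, rise, turn 90°.

```bash
python3 -m crank '[{"fingers":0.65,"x":0,"y":0,"z":0,"roll":0},{"fingers":0.65,"x":0,"y":0,"z":0,"roll":0},{"fingers":0.65,"x":0,"y":0,"z":0,"roll":0},{"fingers":0.65,"x":0,"y":0,"z":-12,"roll":0},{"fingers":0.65,"x":0,"y":0,"z":-20,"roll":0},{"fingers":0.65,"x":0,"y":0,"z":-20,"roll":-7},{"fingers":0.65,"x":0,"y":0,"z":-10,"roll":-7},{"fingers":0.65,"x":0,"y":0,"z":0,"roll":-7},{"fingers":0.65,"x":0,"y":0,"z":0,"roll":-7},{"fingers":0.65,"x":0,"y":0,"z":0,"roll":-7}]' 4
python3 -m crank '[{"fingers":0.65,"x":-18,"y":0,"z":0,"roll":-7},{"fingers":0.65,"x":0,"y":0,"z":0,"roll":-7},{"fingers":0.65,"x":0,"y":0,"z":0,"roll":-7},{"fingers":0.65,"x":0,"y":0,"z":0,"roll":-7},{"fingers":0.65,"x":0,"y":0,"z":0,"roll":-7},{"fingers":0.65,"x":0,"y":0,"z":0,"roll":-7},{"fingers":0.65,"x":0,"y":0,"z":0,"roll":-7},{"fingers":0.65,"x":0,"y":0,"z":0,"roll":-6},{"fingers":0.65,"x":0,"y":0,"z":0,"roll":0},{"fingers":0.65,"x":0,"y":0,"z":0,"roll":0}]'
python3 up.py w12
```

```text
clock: 23.8
eef_pos: [354.6, -31.7, 124.0]
ee_rot: [179.9, 0.1, 121.8]
contact_force: [0.2, 0.1, 0.2]
finger_gap: 72.5
grasp_force: 0.0
clock: 24.63
eef_pos: [363.9, -47.0, 123.4]
ee_rot: [-180.0, 0.0, 176.2]
contact_force: [0.5, 0.7, -0.5]
finger_gap: 72.8
grasp_force: 0.0
t 24.63 at [363.9 -47.  123.4] [-1.8000e+02  4.0000e-02  1.7624e+02] F [ 0.5  0.7 -0.5] gap 72.8 0.0
shift [366.3  23.1 123.1] roll None
wrist carton 0.57 [354.5 -43.4   3.4] [258. 171.]
[229 140  61   8 328] ((319.6304626464844, -41.59718322753906), (38.05767822265625, 4.415065765380859), 87.24279022216797)
[ 232  152   55   82 4365] ((353.2313537597656, -43.68277359008789), (35.46297073364258, 55.81272888183594), 86.42682647705078)
[ 78 289  16  59 316] ((440.97467041015625, -178.33596801757812), (10.861087799072266, 50.82107162475586), 81.35952758789062)
[410 288  21  60 490] ((456.8184814453125, 69.28004455566406), (51.91615295410156, 14.893933296203613), 3.5372352600097656)
side carton 0.94 [ 332.6 -444.8   -1.7] [310. 330.]
side carton 0.85 [353.6 -45.4  -4.3] [217. 254.]
side carton 0.73 [ 409.2 -377.     4.8] [311. 300.]
```

Carton stands at (353.2,-43.7), yaw -3.5°, aligned with the tool. Fingertip grip, 18 mm towards the hinge side.

```bash
python3 -m crank '[{"fingers":0.4,"x":-7,"y":2.7,"z":0,"roll":0},{"fingers":0.4,"x":0,"y":0,"z":15,"roll":0},{"fingers":0.4,"x":0,"y":0,"z":20,"roll":0},{"fingers":0.4,"x":0,"y":0,"z":15,"roll":0},{"fingers":0.4,"x":0,"y":0,"z":10,"roll":0},{"fingers":0,"x":0,"y":0,"z":0,"roll":0},{"fingers":-1,"x":0,"y":0,"z":0,"roll":0},{"fingers":-1,"x":0,"y":0,"z":0,"roll":0},{"fingers":-1,"x":0,"y":0,"z":0,"roll":0},{"fingers":-1,"x":0,"y":0,"z":0,"roll":0}]' 3
python3 -m crank '[{"fingers":-1,"x":0,"y":0,"z":0,"roll":0},{"fingers":-1,"x":0,"y":0,"z":-3,"roll":0},{"fingers":-1,"x":0,"y":0,"z":-6,"roll":0},{"fingers":-1,"x":0,"y":0,"z":-8,"roll":0},{"fingers":-1,"x":0,"y":0,"z":-8,"roll":0},{"fingers":-1,"x":0,"y":0,"z":-5,"roll":0},{"fingers":-1,"x":0,"y":0,"z":-2,"roll":0},{"fingers":-1,"x":0,"y":0,"z":0,"roll":0},{"fingers":-1,"x":0,"y":0,"z":0,"roll":0},{"fingers":-1,"x":0,"y":0,"z":0,"roll":0}]' 3
cat > tilt.py <<'E'
from h import *
from scipy.optimize import least_squares
import sys
# tilt a of held carton: grip at carton (gx, ., TCP height gz above underside); camera sees front face below top face
gx,gz=float(sys.argv[2]),float(sys.argv[3])
st=r.state(); C=cam('wrist',st); b=snap('wrist',sys.argv[1])
h=cv2.cvtColor(b,cv2.COLOR_RGB2HSV)
m=((h[:,:,0]>18)&(h[:,:,0]<32)&(h[:,:,1]>150)&(h[:,:,2]>80)).astype(np.uint8)
n,l,s,cc=cv2.connectedComponentsWithStats(m)
for i in range(1,n):
    if s[i,4]>150: print(s[i])
for a in (0,9,18,27,36):
    t=np.radians(a); out=[]
    for q in ((28,75),(-28,75),(-30,73),(-30,0)):
        dx,dz=q[0]-gx,q[1]-gz-6
        X=dx*np.cos(t)-dz*np.sin(t); Z=dx*np.sin(t)+dz*np.cos(t)
        W=rot(st['ee_rot'])@np.array([-X,0,-6-Z])+st['eef_pos']
        out.append(int(proj('wrist',W,C)[0,1]))
    print(a,'rows reartop,fronttop,-,frontbottom',out)
go([0,0,0]); marks('wrist',['carton'],C)
snap('side',sys.argv[1]+'s'); marks('side',['carton'])
E
python3 tilt.py w13 18 63
```

```text
clock: 25.67
eef_pos: [371.6, -44.8, 63.9]
ee_rot: [-180.0, 0.1, 176.4]
contact_force: [0.1, 0.1, 2.2]
finger_gap: 39.9
grasp_force: 3.0
clock: 26.5
eef_pos: [370.7, -44.7, 94.2]
ee_rot: [180.0, -0.0, 176.4]
contact_force: [0.0, 0.8, -2.2]
finger_gap: 40.1
grasp_force: 3.0
[ 219  154   71  110 7697]
[154 288  10  60 292]
[341 288  14  60 377]
0 rows reartop,fronttop,-,frontbottom [268, 158, 153, 134]
9 rows reartop,fronttop,-,frontbottom [268, 155, 150, 149]
18 rows reartop,fronttop,-,frontbottom [267, 154, 150, 165]
27 rows reartop,fronttop,-,frontbottom [265, 155, 152, 181]
36 rows reartop,fronttop,-,frontbottom [263, 158, 156, 198]
t 26.55 at [370.7 -44.7  94.2] [ 1.7999e+02 -5.0000e-02  1.7642e+02] F [-0.1  0.  -1.9] gap 40.2 3.0
shift [372.7  21.5  94.5] roll None
wrist carton 0.92 [381.6 -48.6  32.8] [250. 218.]
side carton 0.86 [ 409.9 -378.4    3. ] [312. 300.]
side carton 0.8 [381.2 -44.6  25.4] [224. 242.]
side carton 0.79 [ 332.1 -443.5   -0.6] [310. 329.]
```

The carton hangs at about 23° leaning the right way (underside centre at (381,-46,29), pivot at (371,-45,100)). Raise and carry it over, staying in front of the case until it is high enough.

```bash
python3 -m crank '[{"fingers":-1,"x":0,"y":0,"z":-4,"roll":0},{"fingers":-1,"x":0,"y":2,"z":-8,"roll":0},{"fingers":-1,"x":0,"y":4,"z":-12,"roll":0},{"fingers":-1,"x":0,"y":8,"z":-14,"roll":0},{"fingers":-1,"x":0,"y":11,"z":-14,"roll":0},{"fingers":-1,"x":0,"y":13,"z":-14,"roll":0},{"fingers":-1,"x":0,"y":14,"z":-12,"roll":0},{"fingers":-1,"x":0,"y":12,"z":-10,"roll":0},{"fingers":-1,"x":0,"y":9,"z":-6,"roll":0},{"fingers":-1,"x":0,"y":5,"z":-2,"roll":0}]' 5
python3 -m crank '[{"fingers":-1,"x":-2,"y":2,"z":0,"roll":0},{"fingers":-1,"x":-6,"y":0,"z":0,"roll":0},{"fingers":-1,"x":-10,"y":0,"z":0,"roll":0},{"fingers":-1,"x":-14,"y":0,"z":0,"roll":0},{"fingers":-1,"x":-17,"y":0,"z":0,"roll":0},{"fingers":-1,"x":-18,"y":0,"z":0,"roll":0},{"fingers":-1,"x":-16,"y":0,"z":0,"roll":0},{"fingers":-1,"x":-12,"y":0,"z":0,"roll":0},{"fingers":-1,"x":-7,"y":0,"z":0,"roll":0},{"fingers":-1,"x":-4,"y":0,"z":0,"roll":0}]'
python3 tilt.py w14 18 63
python3 -c "
from h import *
go([508.7,26.7,132.2],176.45)
snap('side','q'); marks('side',['bay','lid_tongue','hinge'])
C=cam('wrist'); r.read_camera('wrist'); marks('wrist',['bay','catch_nose','carton'],C)"
```

```text
clock: 27.53
eef_pos: [376.4, 34.5, 193.1]
ee_rot: [180.0, 0.2, 176.5]
contact_force: [0.6, 0.5, -1.7]
finger_gap: 39.9
grasp_force: 5.0
clock: 28.37
eef_pos: [482.2, 27.9, 189.4]
ee_rot: [-180.0, -0.1, 176.4]
contact_force: [-0.1, -0.6, -2.4]
finger_gap: 39.9
grasp_force: 5.0
[ 219  155   71  108 7526]
[  97  179   58   81 4209]
[159 178  14  84 706]
[339 178  13  84 720]
[ 357  179   57   81 4195]
[154 280  20  68 615]
[335 281  20  67 581]
[ 107  365  378   19 5109]
0 rows reartop,fronttop,-,frontbottom [268, 158, 153, 134]
9 rows reartop,fronttop,-,frontbottom [268, 155, 150, 149]
18 rows reartop,fronttop,-,frontbottom [267, 154, 150, 165]
27 rows reartop,fronttop,-,frontbottom [265, 155, 152, 181]
36 rows reartop,fronttop,-,frontbottom [263, 158, 156, 198]
t 28.42 at [482.3  28.  189.6] [-1.7999e+02 -9.0000e-02  1.7638e+02] F [ 1.4 -0.8 -1.7] gap 39.8 5.0
shift [479.3 -58.3 190.4] roll None
wrist carton 0.74 [493.7  29.3 125.5] [258. 217.]
side carton 0.98 [ 409.3 -377.3    1.8] [311. 301.]
side carton 0.73 [ 3.326e+02 -4.424e+02 -4.000e-01] [310. 329.]
side carton 0.56 [496.2  27.3 123.6] [238. 194.]
t 28.57 at [481.3  28.4 190.5] [-1.8000e+02 -4.0000e-02  1.7641e+02] F [-0.6  0.6 -1.5] gap 40.2 5.0
shift [-27.5   0.1  58.3] roll -0.0
side bay 0.78 [524.4  24.9  70.3] [245. 205.]
side bay 0.27 [550.   20.5 306.4] [253. 136.]
side bay 0.27 [ 590.9 -273.8   -2.8] [326. 258.]
side lid_tongue 0.63 [549.4  17.6 304.8] [253. 137.]
side hinge 0.91 [579.3  25.5 142.2] [258. 181.]
wrist catch_nose 0.86 [426.   28.   67.5] [250. 117.]
wrist carton 0.94 [493.   27.5 125.2] [254. 217.]
```

Well lined up: the packed tops at wrist columns 126 and 385 are symmetric about the held one at 254, and the carton lies on the pocket axis 62 mm above the floor. Descending along the tray normal.

```bash
python3 -m crank '[{"fingers":-1,"x":-2,"y":0,"z":3,"roll":0},{"fingers":-1,"x":-3,"y":0,"z":5,"roll":0},{"fingers":-1,"x":-3,"y":0,"z":5,"roll":0},{"fingers":-1,"x":-3,"y":0,"z":5,"roll":0},{"fingers":-1,"x":-3,"y":0,"z":5,"roll":0},{"fingers":-1,"x":-2,"y":0,"z":5,"roll":0},{"fingers":-1,"x":-2,"y":0,"z":4,"roll":0},{"fingers":-1,"x":-1,"y":0,"z":3,"roll":0},{"fingers":-1,"x":0,"y":0,"z":0,"roll":0},{"fingers":-1,"x":0,"y":0,"z":0,"roll":0}]'
python3 tilt.py w15 18 63 | grep -v rows
```

```text
clock: 29.8
eef_pos: [500.6, 27.3, 155.5]
ee_rot: [-180.0, -0.0, 176.4]
contact_force: [-0.2, 0.0, -2.5]
finger_gap: 39.8
grasp_force: 5.0
[ 219  155   71  108 7521]
[  64  162   71   97 6063]
[ 140  163   19   99 1170]
[ 351  163   19   99 1173]
[ 375  162   71   97 6050]
[154 280  20  68 599]
[335 281  20  67 559]
[ 107  365  378   19 5117]
t 29.85 at [500.7  27.3 155.8] [1.8000e+02 1.0000e-02 1.7643e+02] F [ 0.9  0.5 -2.5] gap 39.8 5.0
shift [498.  -58.5 155.7] roll None
wrist carton 0.58 [515.8  25.1  90.9] [253. 222.]
side carton 0.93 [512.8  23.2  86.8] [242. 202.]
side carton 0.87 [ 332.3 -446.5   -1.7] [311. 330.]
side carton 0.86 [ 411.9 -380.6    4. ] [313. 300.]
```

```bash
python3 -m crank '[{"fingers":-1,"x":-1,"y":0,"z":2,"roll":0},{"fingers":-1,"x":-1,"y":0,"z":2,"roll":0},{"fingers":-1,"x":-1,"y":0,"z":2,"roll":0},{"fingers":-1,"x":-1,"y":0,"z":2,"roll":0},{"fingers":-1,"x":-1,"y":0,"z":2,"roll":0},{"fingers":-1,"x":-1,"y":0,"z":2,"roll":0},{"fingers":-1,"x":-1,"y":0,"z":2,"roll":0},{"fingers":-1,"x":-1,"y":0,"z":2,"roll":0},{"fingers":-1,"x":0,"y":0,"z":0,"roll":0},{"fingers":-1,"x":0,"y":0,"z":0,"roll":0}]'
python3 tilt.py w16 18 63 | grep -v rows
```

```text
clock: 30.83
eef_pos: [508.6, 26.8, 139.4]
ee_rot: [-180.0, -0.0, 176.4]
contact_force: [0.4, 0.2, -1.9]
finger_gap: 39.9
grasp_force: 5.0
[  44  153   79  106 7326]
[ 387  153   79  107 7379]
[ 129  154   22  108 1506]
[ 219  155   71  108 7521]
[ 359  155   22  107 1501]
[154 281  20  67 592]
[335 280  20  68 560]
[ 107  365  378   19 5117]
t 30.88 at [508.6  26.8 139.6] [ 1.8000e+02 -1.0000e-02  1.7643e+02] F [-0.  -0.1 -2.3] gap 40.0 5.0
shift [505.9 -58.5 139.7] roll None
wrist carton 0.62 [521.9  26.3  76.8] [255. 220.]
side carton 0.98 [524.6  24.4  72.2] [245. 205.]
side carton 0.91 [ 408.8 -378.4    1.5] [311. 301.]
side carton 0.72 [ 333.  -442.8    2. ] [310. 328.]
```

```bash
python3 -m crank '[{"fingers":-1,"x":-0.5,"y":0,"z":1,"roll":0},{"fingers":-1,"x":-0.5,"y":0,"z":1,"roll":0},{"fingers":-1,"x":-0.5,"y":0,"z":1,"roll":0},{"fingers":-1,"x":-0.5,"y":0,"z":1,"roll":0},{"fingers":-1,"x":-0.5,"y":0,"z":1,"roll":0},{"fingers":-1,"x":-0.5,"y":0,"z":1,"roll":0},{"fingers":-1,"x":0,"y":0,"z":1,"roll":0},{"fingers":-1,"x":0,"y":0,"z":0,"roll":0},{"fingers":-1,"x":0,"y":0,"z":0,"roll":0},{"fingers":-1,"x":0,"y":0,"z":0,"roll":0}]'
python3 tilt.py w17 18 63 | grep -v rows
```

```text
clock: 31.87
eef_pos: [512.3, 26.6, 134.3]
ee_rot: [180.0, 0.2, 176.4]
contact_force: [-2.6, 0.1, 5.3]
finger_gap: 40.0
grasp_force: 5.0
[  36  147   83  111 7955]
[ 218  146   73  110 7811]
[ 123  149   25  113 1678]
[ 391  148   83  110 7866]
[ 362  150   24  112 1677]
[154 280  20  68 596]
[335 280  20  68 566]
[ 107  365  378   19 5126]
t 31.92 at [512.2  26.6 134.3] [1.7999e+02 1.5000e-01 1.7643e+02] F [-2.  -0.7  5.4] gap 39.9 5.0
shift [509.9 -58.5 133. ] roll None
wrist carton 0.68 [522.4  26.9  71.7] [256. 216.]
side carton 0.9 [ 409.7 -379.8    1.7] [312. 301.]
side carton 0.83 [524.1  23.5  67.9] [245. 206.]
side carton 0.78 [ 334.  -444.6    1.3] [311. 328.]
```

Contact at 5 N with the top level with its neighbours (rows 146–256 against 147–258). Release and back off upward.

```bash
python3 -m crank '[{"fingers":0.3,"x":0,"y":0,"z":0,"roll":0},{"fingers":0.3,"x":0,"y":0,"z":0,"roll":0},{"fingers":0.3,"x":0,"y":0,"z":0,"roll":0},{"fingers":0.3,"x":0.5,"y":0,"z":-3,"roll":0},{"fingers":0.3,"x":3,"y":0,"z":-8,"roll":0},{"fingers":0.3,"x":6,"y":0,"z":-12,"roll":0},{"fingers":0.3,"x":8,"y":0,"z":-15,"roll":0},{"fingers":0.3,"x":8,"y":0,"z":-15,"roll":0},{"fingers":0.3,"x":4,"y":0,"z":-8,"roll":0},{"fingers":0.3,"x":0,"y":0,"z":0,"roll":0}]'
python3 - <<'E'
from h import *
go([650,25,330])
C=cam('wrist'); b=snap('wrist','w18'); marks('wrist',['carton','bay','catch_nose'],C)
h=cv2.cvtColor(b,cv2.COLOR_RGB2HSV)
m=((h[:,:,0]>18)&(h[:,:,0]<32)&(h[:,:,1]>150)&(h[:,:,2]>80)).astype(np.uint8)
n,l,s,cc=cv2.connectedComponentsWithStats(m)
for i in range(1,n):
    if s[i,4]>150:
        ys,xs=np.nonzero(l==i); P=unproj('wrist',np.c_[xs,ys].astype(float),135,C)[:,:2].astype(np.float32)
        print(s[i],np.array(cv2.minAreaRect(P)[0]).round(1),np.array(cv2.minAreaRect(P)[1]).round(1))
snap('side','s18'); marks('side',['carton','lid_tongue','hinge'])
snap('top','t18'); marks('top',['lid_tongue','hinge'])
E
```

```text
clock: 32.9
eef_pos: [482.6, 28.6, 197.3]
ee_rot: [180.0, 0.3, 176.4]
contact_force: [0.7, -0.1, 0.3]
finger_gap: 57.2
grasp_force: 0.0
t 32.9 at [482.6  28.6 197.3] [179.98   0.32 176.44] F [ 0.7 -0.1  0.3] gap 57.2 0.0
shift [-168.1    6.9 -131.7] roll None
wrist carton 0.64 [522.4  26.9  73.1] [255. 222.]
wrist catch_nose 0.92 [425.3  29.5  67.2] [252. 114.]
[ 229  173   51   78 3888] [490.4  27.5] [37.  58.6]
[ 102  174   55   79 3967] [486.  -62.4] [37. 65.]
[162 174  12  78 584] [487.5 -34.6] [ 6.4 59.1]
[335 174  13  77 582] [494.8  89.7] [58.3  7.1]
[ 352  175   56   78 3906] [497.4 117.8] [64.3 37.4]
[114 280  27  68 781] [569.5 -78.6] [18.  63.4]
[368 280  27  68 760] [581.8 122.9] [63.6 18.5]
[ 149  365  363   19 4972] [637.2  82.6] [304.8  18.6]
side carton 0.92 [ 407.6 -376.6    3.6] [311. 300.]
side carton 0.65 [ 332.9 -444.    -0.7] [310. 329.]
side carton 0.58 [523.8  25.   66.5] [245. 207.]
side lid_tongue 0.88 [556.5  20.8 308.8] [254. 135.]
side lid_tongue 0.59 [520.9  27.5  64.1] [243. 207.]
side lid_tongue 0.29 [ 3.396e+02 -1.916e+02 -1.000e-01] [245. 278.]
side hinge 0.7 [575.9  28.7 142.2] [256. 181.]
top lid_tongue 0.58 [554.5  25.2 309.4] [240. 176.]
top lid_tongue 0.49 [ 590.2 -271.6    1.9] [327. 181.]
top hinge 0.9 [580.7  27.8 143.5] [241. 176.]
```

The carton is home: its top at (490.4,27.5) sits exactly between its neighbours and on the same rows. Now the lid: go over it, behind, with shut fingers.

```bash
python3 -m crank '[{"fingers":-1,"x":10,"y":0,"z":-12,"roll":0},{"fingers":-1,"x":10,"y":0,"z":-25,"roll":0},{"fingers":-1,"x":0,"y":0,"z":-32,"roll":0},{"fingers":-1,"x":0,"y":0,"z":-32,"roll":0},{"fingers":-1,"x":0,"y":0,"z":-32,"roll":0},{"fingers":-1,"x":-5,"y":0,"z":-20,"roll":0},{"fingers":-1,"x":-18,"y":0,"z":-5,"roll":0},{"fingers":-1,"x":-28,"y":0,"z":0,"roll":0},{"fingers":-1,"x":-32,"y":0,"z":0,"roll":0},{"fingers":-1,"x":-32,"y":0,"z":0,"roll":0}]'
python3 -m crank '[{"fingers":-1,"x":-32,"y":0,"z":0,"roll":0},{"fingers":-1,"x":-26,"y":0,"z":0,"roll":0},{"fingers":-1,"x":-10,"y":0,"z":0,"roll":0},{"fingers":-1,"x":0,"y":0,"z":5,"roll":0},{"fingers":-1,"x":0,"y":0,"z":12,"roll":0},{"fingers":-1,"x":0,"y":0,"z":18,"roll":0},{"fingers":-1,"x":0,"y":0,"z":18,"roll":0},{"fingers":-1,"x":0,"y":0,"z":12,"roll":0},{"fingers":-1,"x":0,"y":0,"z":5,"roll":0},{"fingers":-1,"x":0,"y":0,"z":0,"roll":0}]'
python3 -c "
from h import *
go([619,19.5,280],176.4)
snap('side','q'); marks('side',['lid_tongue'])"
```

```text
clock: 34.28
eef_pos: [578.2, 22.5, 352.2]
ee_rot: [180.0, 0.1, 176.4]
contact_force: [0.3, -0.8, 0.7]
finger_gap: 0.7
grasp_force: 0.0
clock: 35.12
eef_pos: [643.8, 18.4, 280.2]
ee_rot: [-180.0, -0.1, 176.4]
contact_force: [0.2, -0.2, -0.1]
finger_gap: 0.6
grasp_force: 0.0
t 35.12 at [643.8  18.4 280.2] [-1.8000e+02 -1.4000e-01  1.7643e+02] F [ 0.2 -0.2 -0.1] gap 0.6 0.0
shift [24.8 -0.5  0.3] roll 0.0
side lid_tongue 0.97 [554.3  19.2 305.8] [254. 136.]
```

```bash
python3 -m crank '[{"fingers":-1,"x":8,"y":0,"z":0,"roll":0},{"fingers":-1,"x":10,"y":0,"z":0,"roll":0},{"fingers":-1,"x":12,"y":0,"z":0,"roll":0},{"fingers":-1,"x":12,"y":0,"z":0,"roll":0},{"fingers":-1,"x":12,"y":0,"z":0,"roll":0},{"fingers":-1,"x":12,"y":0,"z":0,"roll":0},{"fingers":-1,"x":12,"y":0,"z":1,"roll":0},{"fingers":-1,"x":12,"y":0,"z":3,"roll":0},{"fingers":-1,"x":12,"y":0,"z":4,"roll":0},{"fingers":-1,"x":12,"y":0,"z":4,"roll":0}]'
python3 -c "
from h import *
go([510,28,264],176.4)
snap('side','q'); marks('side',['lid_tongue']);snap('top','q2'); marks('top',['lid_tongue'])"
```

```text
clock: 36.05
eef_pos: [531.4, 25.4, 272.5]
ee_rot: [180.0, 0.3, 176.4]
contact_force: [2.4, -0.6, 0.9]
finger_gap: 0.5
grasp_force: 1.1
t 36.05 at [531.4  25.4 272.5] [179.98   0.34 176.43] F [ 2.4 -0.6  0.9] gap 0.5 1.1
shift [21.5  1.2  8.4] roll 0.0
side lid_tongue 0.98 [464.3  25.9 262. ] [230. 157.]
top lid_tongue 0.56 [464.3  33.8 264.5] [237. 208.]
```

```bash
python3 -m crank '[{"fingers":-1,"x":11,"y":0,"z":5,"roll":0},{"fingers":-1,"x":11,"y":0,"z":7,"roll":0},{"fingers":-1,"x":11,"y":0,"z":8,"roll":0},{"fingers":-1,"x":10,"y":0,"z":9,"roll":0},{"fingers":-1,"x":10,"y":0,"z":9,"roll":0},{"fingers":-1,"x":8,"y":0,"z":9,"roll":0},{"fingers":-1,"x":7,"y":0,"z":9,"roll":0},{"fingers":-1,"x":6,"y":0,"z":9,"roll":0},{"fingers":-1,"x":5,"y":0,"z":9,"roll":0},{"fingers":-1,"x":3,"y":0,"z":8,"roll":0}]'
python3 -c "
from h import *
go([441,31,157],176.4)
snap('side','q'); marks('side',['lid_tongue']);snap('top','q2'); marks('top',['lid_tongue'])"
```

```text
clock: 37.08
eef_pos: [450.1, 30.5, 188.6]
ee_rot: [180.0, 0.2, 176.4]
contact_force: [0.3, -0.5, 4.7]
finger_gap: 0.6
grasp_force: 2.3
t 37.08 at [450.1  30.5 188.6] [1.7999e+02 1.6000e-01 1.7642e+02] F [ 0.3 -0.5  4.7] gap 0.6 2.3
shift [ 9.2 -0.1 31.5] roll 0.0
side lid_tongue 0.78 [409.6  29.2 139.9] [216. 198.]
side lid_tongue 0.61 [524.8  23.9  72.8] [245. 205.]
top lid_tongue 0.77 [410.6  33.3 141.5] [239. 229.]
```

```bash
python3 -m crank '[{"fingers":-1,"x":3,"y":0,"z":6,"roll":0},{"fingers":-1,"x":3,"y":0,"z":6,"roll":0},{"fingers":-1,"x":2,"y":0,"z":6,"roll":0},{"fingers":-1,"x":1,"y":0,"z":6,"roll":0},{"fingers":-1,"x":1,"y":0,"z":6,"roll":0},{"fingers":-1,"x":0,"y":0,"z":5,"roll":0},{"fingers":-1,"x":0,"y":0,"z":5,"roll":0},{"fingers":-1,"x":0,"y":0,"z":4,"roll":0},{"fingers":-1,"x":0,"y":0,"z":3,"roll":0},{"fingers":-1,"x":0,"y":0,"z":3,"roll":0}]'
python3 -c "
from h import *
go([440,31,128],176.4)
snap('side','q'); marks('side',['lid_tongue','catch_nose']);snap('top','q2'); marks('top',['lid_tongue'])"
```

```text
clock: 38.12
eef_pos: [438.7, 31.2, 138.9]
ee_rot: [180.0, -0.0, 176.4]
contact_force: [-6.4, 0.0, 17.0]
finger_gap: 0.3
grasp_force: 9.3
t 38.12 at [438.7  31.2 138.9] [ 1.8000e+02 -2.0000e-02  1.7644e+02] F [-6.4  0.  17. ] gap 0.3 9.3
shift [-1.4 -0.2 10.9] roll 0.0
side lid_tongue 0.67 [425.6  28.4  78.9] [220. 213.]
```

```bash
python3 -m crank '[{"fingers":-1,"x":0,"y":0,"z":1,"roll":0},{"fingers":-1,"x":0,"y":0,"z":1,"roll":0},{"fingers":-1,"x":0,"y":0,"z":1,"roll":0},{"fingers":-1,"x":0,"y":0,"z":1,"roll":0},{"fingers":-1,"x":0,"y":0,"z":1,"roll":0},{"fingers":-1,"x":0,"y":0,"z":1,"roll":0},{"fingers":-1,"x":0,"y":0,"z":0,"roll":0},{"fingers":-1,"x":0,"y":0,"z":0,"roll":0},{"fingers":-1,"x":0,"y":0,"z":0,"roll":0},{"fingers":-1,"x":0,"y":0,"z":0,"roll":0}]'
python3 -m crank '[{"fingers":-1,"x":0,"y":0,"z":0.5,"roll":0},{"fingers":-1,"x":0,"y":0,"z":0.5,"roll":0},{"fingers":-1,"x":0,"y":0,"z":0.5,"roll":0},{"fingers":-1,"x":0,"y":0,"z":0.5,"roll":0},{"fingers":-1,"x":0,"y":0,"z":0,"roll":0},{"fingers":-1,"x":0,"y":0,"z":0,"roll":0},{"fingers":-1,"x":0,"y":0,"z":0,"roll":0},{"fingers":-1,"x":0,"y":0,"z":0,"roll":0},{"fingers":-1,"x":0,"y":0,"z":0,"roll":0},{"fingers":-1,"x":0,"y":0,"z":0,"roll":0}]'
```

```text
clock: 39.2
eef_pos: [438.8, 31.2, 132.3]
ee_rot: [180.0, -0.0, 176.4]
contact_force: [-2.0, 0.7, 10.9]
finger_gap: 0.2
grasp_force: 4.9
clock: 40.03
eef_pos: [439.0, 31.2, 132.0]
ee_rot: [180.0, 0.1, 176.4]
contact_force: [-5.6, 0.4, 17.7]
finger_gap: 0.3
grasp_force: 9.0
```

```bash
python3 -m crank '[{"fingers":-1,"x":0,"y":0,"z":0.5,"roll":0},{"fingers":-1,"x":0,"y":0,"z":0.5,"roll":0},{"fingers":-1,"x":0,"y":0,"z":0.5,"roll":0},{"fingers":-1,"x":0,"y":0,"z":0.5,"roll":0},{"fingers":-1,"x":0,"y":0,"z":0,"roll":0},{"fingers":-1,"x":0,"y":0,"z":0,"roll":0},{"fingers":-1,"x":0,"y":0,"z":0,"roll":0},{"fingers":-1,"x":0,"y":0,"z":0,"roll":0},{"fingers":-1,"x":0,"y":0,"z":0,"roll":0},{"fingers":-1,"x":0,"y":0,"z":0,"roll":0}]'
python3 -m crank '[{"fingers":-1,"x":0,"y":0,"z":-3,"roll":0},{"fingers":-1,"x":0,"y":0,"z":-5,"roll":0},{"fingers":-1,"x":0,"y":0,"z":-10,"roll":0},{"fingers":-1,"x":4,"y":0,"z":-15,"roll":0},{"fingers":-1,"x":8,"y":0,"z":-20,"roll":0},{"fingers":-1,"x":10,"y":0,"z":-25,"roll":0},{"fingers":-1,"x":10,"y":0,"z":-20,"roll":0},{"fingers":-1,"x":0,"y":0,"z":-10,"roll":0},{"fingers":-1,"x":0,"y":0,"z":0,"roll":0},{"fingers":-1,"x":0,"y":0,"z":0,"roll":0}]'
python3 - <<'E'
from h import *
go([0,0,0])
C=cam('wrist')
for n in('side','top','wrist'):
    C=cam(n); snap(n,'f_'+n); marks(n,['lid_tongue','catch_nose','hinge','carton_blue','carton_green','marker','tape_roll'],C)
E
```

```text
clock: 40.87
eef_pos: [439.1, 31.2, 131.7]
ee_rot: [180.0, 0.1, 176.4]
contact_force: [-9.7, -0.2, 26.3]
finger_gap: 0.4
grasp_force: 13.3
clock: 41.7
eef_pos: [407.6, 33.1, 234.8]
ee_rot: [-180.0, -0.0, 176.4]
contact_force: [-0.5, 0.2, -1.0]
finger_gap: 0.5
grasp_force: 0.0
t 41.7 at [407.6  33.1 234.8] [-1.8000e+02 -4.0000e-02  1.7642e+02] F [-0.5  0.2 -1. ] gap 0.5 0.0
shift [404.6 -58.5 235.1] roll None
side lid_tongue 0.88 [425.2  30.6  69.7] [220. 215.]
side lid_tongue 0.46 [ 342.  -191.4   -0.6] [246. 278.]
side catch_nose 0.42 [422.   31.   70.4] [219. 215.]
side hinge 0.94 [582.1  25.7 143.5] [258. 180.]
side carton_blue 0.96 [ 591.7 -274.    -3.8] [327. 258.]
side carton_green 0.56 [ 441.1 -276.8    0.9] [292. 278.]
side marker 0.74 [ 341.5 -192.5   -2.8] [246. 279.]
side tape_roll 0.95 [ 6.976e+02 -3.937e+02  6.000e-01] [381. 261.]
top hinge 0.89 [579.8  25.2 140.7] [241. 177.]
top carton_green 0.81 [ 439.1 -274.8    1.6] [328. 223.]
top marker 0.62 [ 345.7 -191.     3.1] [304. 250.]
wrist lid_tongue 0.84 [424.5  33.6  73.5] [256. 188.]
wrist catch_nose 0.85 [425.3  31.3  70.2] [254. 188.]
wrist carton_blue 0.94 [ 589.1 -269.6    1.7] [ 42. 302.]
wrist carton_green 0.67 [ 439.7 -276.1    2.7] [  8. 199.]
wrist marker 0.58 [ 344.7 -191.5    0.8] [ 59. 116.]
```

With nothing pressing it, the lid stays shut: the tongue is at (425,31,71), right at the catch. The other bench items read unmoved. Handing in.

```bash
python3 -c "
from h import *
print(r.job_done(), r.state()['clock'])"
```

```text
the job is handed in; nothing more can be done
the job is handed in; nothing more can be done
```

I handed the job in at about 42 s: the yellow carton stands fully home in the middle pocket and the lid stays shut under the red catch, but on the first carry I knocked the carton out of the gripper against a packed one (71 N at the wrist) and had to pick it up again; the packed cartons and the bench items I checked read unmoved.

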